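# Empty the test incubator with the spatula and shut it down

## Robot

A 7-joint arm with a two-finger parallel gripper is mounted at the origin on the work surface. World frame = base frame: x ahead of the robot, y to its left, z up, the work surface at z = 0. Lengths are in m, angles in rad, forces in N, time in s.
With the tool pointing down it reaches from about 0.35 to 0.9 m from the base axis. Payload 8.1 kg.
Tool frame: the origin (TCP) lies midway between the tips of the shut fingers; the grasp point (between the pads) lies 19 mm behind it; z points along the fingers, y is the direction in which the jaws open and shut (so a half turn about z gives the same grasp; the last joint's range is limited). The gripper opens to 85 mm and grips with 20 to 120 N. Pads are 22 mm wide; open, the fingers measure 114 mm over their backs; the gripper's body (76 mm by 85 mm) begins 54 mm behind the grasp point. The pads swing forward as they close: fully open they stand 13 mm farther back than shut.
Start: joints at [1.028, 0.434, 0.025, 1.573, -0.012, 1.134, -0.075], TCP at [0.266, -0.566, 0.231] pointing down, gripper open.
Joint ranges: [-2.62, 2.62], [-0.44, 2.09], [-1.27, 1.32], [0.08, 2.57], [-1.32, 4.46], [0.12, 2], [-2.74, 2.74]. Speed limits (rad/s): [2.22, 2.22, 3.01, 3.01, 3.14, 3.14, 3.14].

## Interface

Orientations are given as a rotation vector (axis times angle).
In Python, from plant import * gives the robot as it stands.
- The arm moves only by the shell command python3 -m inch 'ROWS' [OPENING] [FORCE]. ROWS is JSON, one flat list of numbers, 4 for each row, row after row: the shift along the world's x, y, z in m, then the turn about the world's z in degrees. In form: [x, y, z, roll, x, y, z, roll, ...]. A call has 1 to 20 rows; each row shifts and turns the commanded pose from where the row before left it; what a row does not reach is not made up. A row lasts 1/12 s, in which the tool goes at most 41.7 mm and 7.16 degrees, less where a joint would pass 70% of its speed; a pose out of reach is approached as far as the arm can. A call with a gripper value outside its range is refused whole. OPENING is the opening, from 0 (shut) to 1 (fully open), set as the call begins (- or left out, the last holds). The fingers move at their own pace and stop on an object; FORCE is the grip in N (left out, the last holds). Time passes only in rows, so rows that do not move let the fingers close. It gives the time, the measured TCP pose, the force and the opening at its end, in the units of the state.
- observe(): the state, without advancing time (a new reading comes with each control period).
- grab_frame(name): name is "scene" or "top" or "wrist"; returns the picture (480x640x3 uint8, red, green, blue); there is no depth.
- calibration(name): a dict with "fx", "fy", "cx", "cy" (pixels), "pose" (4x4, takes a point from camera to world coordinates). Camera axes: x right, y down, z forward; pixel columns grow to the right and rows downward; lengths in m; the calibration is good to about 2 mm. The wrist camera is an equidistant fisheye: a pixel r from the principal point sees the ray r / f radians off the axis. A picture is of the moment at which its call begins: read the wrist's pose just before it. calibration takes no time and is no camera call; for the wrist camera it gives the pose at the moment of the call.
- hand_in(): hands the job in, once; it reports no verdict.
Trained networks look in the newest picture that a camera, given by its name, has taken for a name from the list of things; names that differ only in an ending like _2 or _b are one class to them, and where a whole thing is asked for, a point or a joint stands for the part that bears it (a point fixed in the world has none). Each returns a list of dicts, best first, with "p" (0 to 1); they miss things now and then, are a little off and sometimes report something else, mostly with a low value. They report only what shows in the picture. A call takes as long as a camera call. They do not tell look-alikes from the thing itself.
- cut_out(query, camera): "mask" (480x640 bool, what is visible of it) and "extent" ([centre column, centre row, width, height] in pixels, round what is visible of it).
The state is a dict: "time_s": time; "qpos": joint angles; "joint_vel": joint speeds; "joint_torque": joint torques, N m; "tcp_pos": TCP position; "tcp_rot": TCP orientation; "contact_force": force on the tool from outside, world axes, zero at the start; "ft_torque": the same for the moment, N m; "grip_width": finger opening in m.
Only numpy, scipy, OpenCV 4.12 (cv2) and the standard library are available. Lean on these libraries where they do the work, as an engineer would, in place of code of your own. Each camera call takes 0.05 s, during which the arm holds its last target. There are 200 camera calls.

## Task

The incubation is over: use the spatula to move every test panel from the incubator over to the reading rack, one to a lane, lying flat on the ribs. The panels are wet and contaminated, so carry them level on the blade and never touch them with the gripper. Then slide the spatula's blade fully home into the slot of the steriliser and let go, switch the incubator off at its toggle, and leave the other things on the table where they are.

Things in the scene. Friction and masses are not known exactly. Their poses are not given: they have to be found in the camera images.
- spatula_grip (a point): where to grip the spatula: on the axis of its black handle (100 mm long along x, 20 wide along y, 16 high), 46 mm behind the handle's front end. x points from handle to blade, z up. The cranked spatula, 95 g, lies on its flat blade with the handle level in the air, its axis 40 mm over the blade's underside; it balances about 35 mm behind the blade's centre
- spatula_blade (a point): centre of the spatula's flat steel blade (90 mm long along x, 34 mm wide along y, 2.5 mm thick), 113 mm ahead of the grip point along x and 38.75 mm below it; a 16 mm wide neck rises from the blade's rear end to the handle
- test0_center (a point): a flat white four-strip test panel, 86 mm long (x) by 64 mm wide (y) by 7 mm thick, 30 g; the point is its centre, 3.5 mm above its underside. It starts lying across the two ribs of one incubator bay, its long side along the bay; it can slide about 14 mm along the bay and 7 mm sideways before it meets the stops and fins. May be absent
- test1_center (a point): a flat white four-strip test panel, 86 mm long (x) by 64 mm wide (y) by 7 mm thick, 30 g; the point is its centre, 3.5 mm above its underside. It starts lying across the two ribs of one incubator bay, its long side along the bay; it can slide about 14 mm along the bay and 7 mm sideways before it meets the stops and fins. May be absent
- test2_center (a point): a flat white four-strip test panel, 86 mm long (x) by 64 mm wide (y) by 7 mm thick, 30 g; the point is its centre, 3.5 mm above its underside. It starts lying across the two ribs of one incubator bay, its long side along the bay; it can slide about 14 mm along the bay and 7 mm sideways before it meets the stops and fins. May be absent
- incubator: white bench incubator with a ribbed aluminium bed, fixed; origin on the bench under the bed's middle; x runs along the bays from the open front (robot side) to the back stop, z up. 136 mm deep (x -68 to 68), bed 254 mm wide (y), with a 50 mm wide control strip, top 66 mm high, along its -y side. Three bays 82 mm apart in y
- bay0 (a point): middle of an incubator bay, at rib-top level, 66 mm above the bench; x along the bay, away from its open front. Two ribs along x (inner faces 46 mm apart) hold the panel 16 mm above the bay floor, so the blade can go in under it from the front, between the ribs. Stops 5 mm high on the ribs' front ends; fins between bays and the back stop stand 10 mm above the ribs
- bay1 (a point): middle of an incubator bay, at rib-top level, 66 mm above the bench; x along the bay, away from its open front. Two ribs along x (inner faces 46 mm apart) hold the panel 16 mm above the bay floor, so the blade can go in under it from the front, between the ribs. Stops 5 mm high on the ribs' front ends; fins between bays and the back stop stand 10 mm above the ribs
- bay2 (a point): middle of an incubator bay, at rib-top level, 66 mm above the bench; x along the bay, away from its open front. Two ribs along x (inner faces 46 mm apart) hold the panel 16 mm above the bay floor, so the blade can go in under it from the front, between the ribs. Stops 5 mm high on the ribs' front ends; fins between bays and the back stop stand 10 mm above the ribs
- inc_switch (a joint): angle of the incubator's toggle switch (rad): about 0 = on, leaning to the front (towards the robot); 1.0 = off, leaning to the back. It stays where it is left; a push of about 2 N on its tip moves it
- switch_tip (a point): ball tip (13 mm across) of the toggle, a thin steel lever on the control strip, 32 mm above the strip's top along the lever; the lever pivots at the strip's top, 20 mm to the front of the incubator's middle
- rack: reading rack, a grey plastic tray with three lanes made like the incubator's bays, fixed; 136 mm deep (x) by 254 mm wide (y); origin on the bench under its middle, x from its open front to its back stop, z up. Lane floor 16 mm, rib tops 32 mm, front stops 37 mm, fins and back stop 42 mm above the bench. Lanes 82 mm apart in y
- lane0 (a point): middle of a rack lane, at rib-top level, 32 mm above the bench; x along the lane, away from its open front. Ribs' inner faces 46 mm apart, 78 mm clear between fins, 113 mm clear between front stops and back stop. A panel lies on the two ribs with its long side along the lane; the blade fits between the ribs
- lane1 (a point): middle of a rack lane, at rib-top level, 32 mm above the bench; x along the lane, away from its open front. Ribs' inner faces 46 mm apart, 78 mm clear between fins, 113 mm clear between front stops and back stop. A panel lies on the two ribs with its long side along the lane; the blade fits between the ribs
- lane2 (a point): middle of a rack lane, at rib-top level, 32 mm above the bench; x along the lane, away from its open front. Ribs' inner faces 46 mm apart, 78 mm clear between fins, 113 mm clear between front stops and back stop. A panel lies on the two ribs with its long side along the lane; the blade fits between the ribs
- dock_mouth (a point): middle of the slot's mouth on the front face of the steriliser, a white box (100 mm deep, 84 mm wide, 92 mm high, fixed). The slot is level, 44 mm wide, 10 mm high (its floor 60 mm above the bench) and 78 mm deep; x points into it
- dock_home (a point): where the centre of the spatula's blade lies when it is home: its front edge at the slot's end, lying on the slot's floor, 12 mm of the blade still outside; x points into the slot. Let go, the spatula sags a few degrees in the slot and stays
There are look-alikes about, which are no part of the job. Leave any green look-alike of the part that bears test2_center alone.

How it is judged:
By the outcome, as a careful person would: the job done as asked, in the order asked, and still so for the second after the job is handed in, with the robot touching nothing.
Of test0, test1, test2 only 2 to 3 are there at a start; the rules pass over those that are not, and their reading is None.
At some moment in a run one of test0, test1, test2, spatula may be knocked a few centimetres aside while the robot is not near it.
It also fails if it takes over 210 s, if anything falls off the work surface, if the arm or the gripper's body presses on something with over 40 N, if the wrist force passes 120 N, or if a joint passes its speed limit or range.

## Working session

There is one attempt and no reset: what is moved stays moved. The work goes in short steps, Python scripts to look and compute and a shell command to move; the robot and the scene stay as the last step left them, time stands still between calls to the robot, and variables do not carry over. Pictures are saved under pics/ and viewed, about 12 in all and at most 16, crops included, and the job is handed in when it is done.

```bash
ls; mkdir -p pics
python3 - <<'E'
from plant import *
import cv2
print(observe())
for n in ("scene","top"):
    im=grab_frame(n); cv2.imwrite(f"pics/{n}0.png",im[:,:,::-1]); c=calibration(n); print(n,c)
    for q in ("test0_center","spatula_grip","incubator","rack","dock_mouth","switch_tip","bay0"):
        try: print(q,[(round(d['p'],2),[round(float(v)) for v in d['extent']]) for d in cut_out(q,n)][:6])
        except Exception as e: print(q,e)
E
```

```text
pics
{'time_s': 0.0, 'qpos': array([ 1.02838929,  0.43522762,  0.02497673,  1.57412087, -0.01160636,
        1.13399755, -0.07509785]), 'joint_vel': array([ 8.70511542e-05,  5.25870900e-04, -7.13700548e-04, -1.38696727e-03,
       -1.86166629e-05, -1.91966140e-03, -2.40367040e-04]), 'joint_torque': array([ 1.44863985e-03, -6.70486164e+01,  1.02556206e+00, -3.16202974e+01,
        1.54727680e-02,  1.26900626e-02, -4.44998449e-06]), 'tcp_pos': array([ 0.26582967, -0.56507658,  0.23051394]), 'tcp_rot': array([-3.06446797e+00, -6.84845057e-01,  7.65547287e-04]), 'contact_force': array([ 0.43870829, -0.16377809, -0.74282145]), 'ft_torque': array([ 0.00946186,  0.05283364, -0.02744426]), 'grip_width': 0.08517904073673566}
scene {'fx': 542.474335988099, 'fy': 542.474335988099, 'cx': 321.17426642854963, 'cy': 238.47125914737182, 'pose': array([[ 0.52695756,  0.66983921, -0.52309766,  1.25512708],
       [ 0.84977494, -0.42546048,  0.31123292, -0.3736227 ],
       [-0.01408137, -0.60852182, -0.79341219,  1.25968517],
       [ 0.        ,  0.        ,  0.        ,  1.        ]])}
test0_center 
[... 225 characters left out ...]
)]
bay0 [(0.8, [389, 234, 95, 102])]
top {'fx': 496.1211618253194, 'fy': 496.1211618253194, 'cx': 316.3328187741685, 'cy': 242.4404853364617, 'pose': array([[-0.02341356, -0.9931933 ,  0.11410024,  0.33487865],
       [-0.99945704,  0.02590091,  0.02036596,  0.04909469],
       [-0.02318264, -0.11356145, -0.99326047,  1.18864096],
       [ 0.        ,  0.        ,  0.        ,  1.        ]])}
test0_center [(0.58, [242, 204, 40, 44])]
spatula_grip [(0.73, [361, 238, 88, 34])]
incubator [(0.6, [223, 190, 146, 164])]
rack [(0.7, [473, 218, 125, 99]), (0.36, [245, 205, 42, 42])]
dock_mouth [(0.6, [362, 166, 43, 53]), (0.44, [223, 192, 144, 158])]
switch_tip []
bay0 [(0.57, [225, 193, 144, 169])]
```

View pics/top0.png

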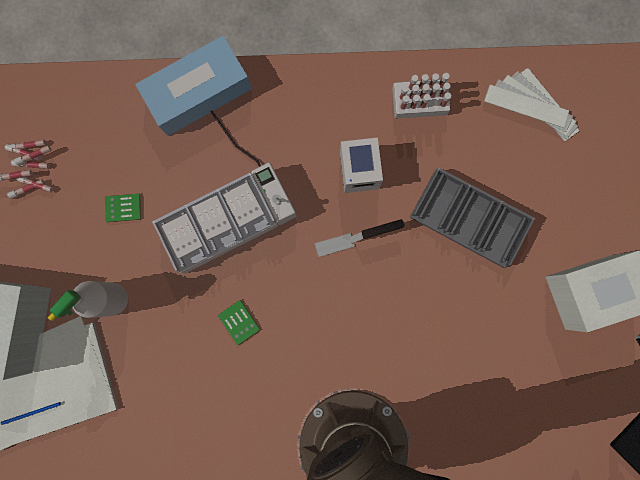

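View pics/scene0.png

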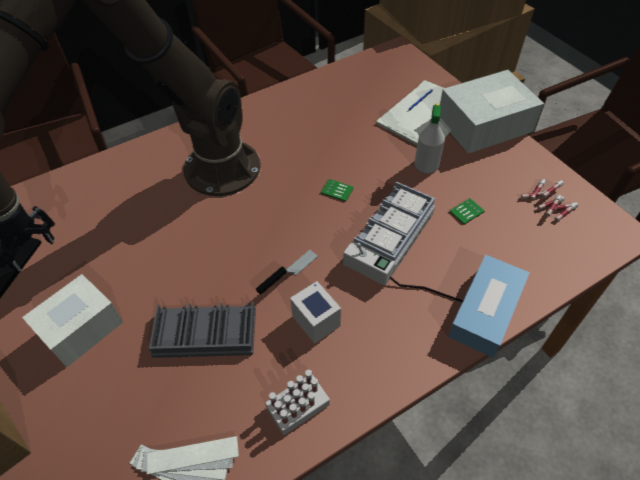

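```bash
cat > h.py <<'E'
import numpy as np, cv2
from plant import *
from scipy.optimize import minimize
def proj(P,c):
    T=np.linalg.inv(c['pose']); q=P@T[:3,:3].T+T[:3,3]
    return np.c_[c['fx']*q[:,0]/q[:,2]+c['cx'], c['fy']*q[:,1]/q[:,2]+c['cy']]
def back(u,v,z,c):
    R=c['pose'][:3,:3];t=c['pose'][:3,3]
    d=R@np.array([(u-c['cx'])/c['fx'],(v-c['cy'])/c['fy'],1]); return t+d*(z-t[2])/d[2]
def place(L,p):
    c,s=np.cos(p[2]),np.sin(p[2]); return np.c_[c*L[:,0]-s*L[:,1]+p[0], s*L[:,0]+c*L[:,1]+p[1], L[:,2]]
def rect(x0,x1,y0,y1,z): return [((x0,y0,z),(x1,y0,z)),((x1,y0,z),(x1,y1,z)),((x1,y1,z),(x0,y1,z)),((x0,y1,z),(x0,y0,z))]
M={}
def tray(zt,zr): 
    S=rect(-68,68,-127,127,zt)
    for y in (-43,-39,39,43): S.append(((-68,y,zt),(68,y,zt)))
    for y in (-82,0,82): S+= [((-50,y-23,zr),(50,y-23,zr)),((-50,y+23,zr),(50,y+23,zr))]
    return S+[((-68,-127,0),(-68,127,0))]
M['inc']=tray(76,66)+rect(-68,68,-177,-127,66)+[((-68,-177,0),(-68,-127,0))]
M['rack']=tray(42,32)
M['dock']=rect(0,100,-42,42,92)+[((0,-42,0),(0,42,0)),((0,-42,0),(0,-42,92)),((0,42,0),(0,42,92)),((0,-22,60),(0,22,60)),((0,-22,70),(0,22,70))]
def samp(S): return np.vstack([np.linspace(a,b,max(2,int(np.linalg.norm(np.subtract(a,b))/2))) for a,b in S])/1000.
def dts(im):
    e=cv2.Canny(cv2.cvtColor(im,cv2.COLOR_RGB2GRAY),40,110)
    return np.minimum(cv2.distanceTransform(255-e,cv2.DIST_L2,5),6.).astype(np.float32)
def fit(name,p0,views):
    L=samp(M[name])
    def cost(p):
        W=place(L,p); s=0
        for D,c in views:
            q=proj(W,c).astype(np.float32)
            s+=cv2.remap(D,q[:,:1],q[:,1:],cv2.INTER_LINEAR,borderValue=6).mean()
        return s
    best=None; rng=np.random.default_rng(0)
    for k in range(60):
        st=np.array(p0)+rng.normal(size=3)*[.012,.012,.08]*(k>0)
        r=minimize(cost,st,method='Nelder-Mead',options=dict(initial_simplex=[st,st+[.008,0,0],st+[0,.008,0],st+[0,0,.04]]))
        if best is None or r.fun<best.fun: best=r
    return best.x,best.fun
def draw(im,name,p,c,col):
    for a,b in M[name]:
        q=proj(place(np.array([a,b])/1000.,p),c); cv2.line(im,*[tuple(int(round(v*8)) for v in w) for w in q],col,1,cv2.LINE_AA,3)
E
python3 - <<'E'
from h import *
C={n:calibration(n) for n in ("top","scene")}; I={n:cv2.imread(f"pics/{n}0.png")[:,:,::-1].copy() for n in C}
V={n:(dts(I[n]),C[n]) for n in C}
init=dict(inc=(.60,.31,.42),rack=(.53,-.3,-.52),dock=(.60,-.04,-.08))
for k in init:
    for vs in (["top"],["scene"],["top","scene"]):
        p,f=fit(k,init[k],[V[n] for n in vs]); print(k,vs,p.round(4),np.degrees(p[2]).round(1),round(f,2))
    for n in C: draw(I[n],k,p,C[n],(255,0,0))
for uv in ((404,222),(365,236),(318,252),(328,237),(316,244)): print(uv,back(*uv,0.0,C["top"]).round(4),back(*uv,.048,C["top"]).round(4))
a=cv2.resize(I["top"][150:280,140:540],(800,260),interpolation=cv2.INTER_CUBIC)
b=cv2.resize(I["scene"][180:360,140:440],(560,336),interpolation=cv2.INTER_CUBIC)
o=np.zeros((600,800,3),np.uint8);o[:260]=a;o[260:596,:560]=b;cv2.imwrite("pics/fit.png",o[:,:,::-1])
E
```

```text
inc ['top'] [0.5086 0.303  0.449 ] 25.7 0.71
inc ['scene'] [0.5306 0.3111 0.4519] 25.9 0.9
inc ['top', 'scene'] [0.5088 0.3024 0.4535] 26.0 2.14
rack ['top'] [ 0.5169 -0.2924 -0.5273] -30.2 0.65
rack ['scene'] [ 0.5218 -0.288  -0.5308] -30.4 1.17
rack ['top', 'scene'] [ 0.5202 -0.2885 -0.5271] -30.2 2.0
dock ['top'] [ 0.5952 -0.0394  0.0886] 5.1 0.42
dock ['scene'] [ 0.5976 -0.0386  0.0789] 4.5 1.06
dock ['top', 'scene'] [ 0.5959 -0.0391  0.0872] 5.0 1.59
(404, 222) [ 0.5155 -0.1393  0.    ] [ 0.5083 -0.1317  0.048 ]
(365, 236) [ 0.484  -0.0442  0.    ] [ 0.478  -0.0404  0.048 ]
(318, 252) [0.4482 0.07   0.    ] [0.4436 0.0692 0.048 ]
(328, 237) [0.4839 0.045  0.    ] [0.4779 0.0452 0.048 ]
(316, 244) [0.4677 0.0744 0.    ] [0.4623 0.0733 0.048 ]
```

View pics/fit.png

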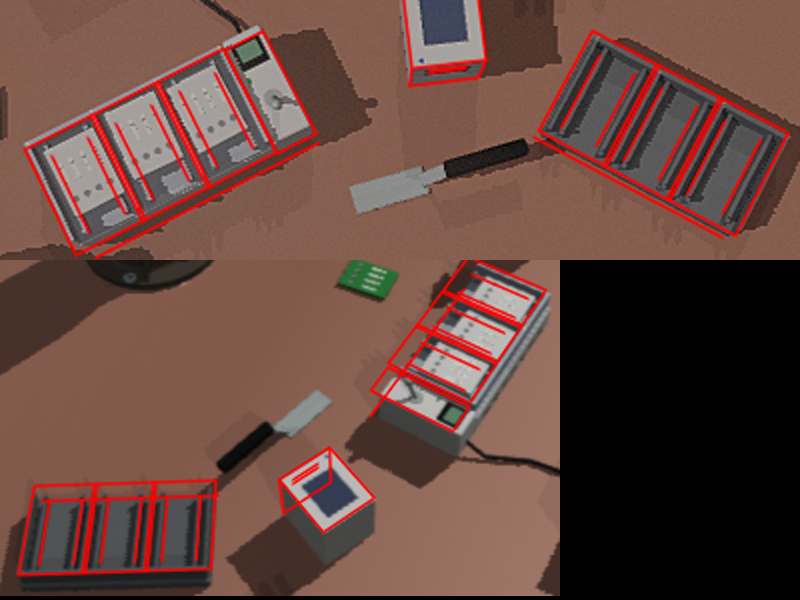

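Top view: incubator at crop (170,140) with 3 panels, steriliser (440,40), rack (665,130) and spatula with its blade to the left at (385,190). The rack and dock fits are close; the incubator fit needs refining from nearer. I'm moving over the spatula.

```bash
python3 -m inch '[0.006,0.012,0,2, 0.011,0.024,0,4, 0.011,0.025,0,4, 0.012,0.025,0,4, 0.012,0.025,0,4, 0.012,0.025,0,4, 0.012,0.025,0,4, 0.012,0.025,0,4, 0.012,0.026,0,4.5, 0.012,0.026,0,4.5, 0.012,0.026,0,4.5, 0.012,0.026,0,4.5, 0.012,0.026,0,4.5, 0.012,0.026,0,4.5, 0.012,0.026,0,4.5, 0.012,0.026,0,4.5, 0.012,0.026,0,4.5, 0.012,0.026,0,4.5, 0.012,0.026,0,4.5, 0.010,0.016,0,1.5]' 1; python3 -m inch '[0,0,0,0,0,0,0,0,0,0,0,0]'
python3 - <<'E'
from h import *
print(observe()['tcp_pos'],observe()['tcp_rot'],observe()['qpos'].round(2)); c=calibration("wrist"); im=grab_frame("wrist"); cv2.imwrite("pics/w1.png",im[:,:,::-1]); print(c)
np.save("pics/w1pose.npy",c["pose"])
E
```

```text
time_s: 2.47
tcp_pos: [0.4963, -0.0735, 0.2317]
tcp_rot: [1.874, 2.521, 0.002]
contact_force: [0.6, 0.1, 0.9]
grip_width: 0.0854
time_s: 2.72
tcp_pos: [0.4955, -0.0777, 0.2312]
tcp_rot: [1.886, 2.513, -0.001]
contact_force: [0.0, 1.1, -0.4]
grip_width: 0.0853
[ 0.49545729 -0.07768483  0.23124834] [ 1.88573753e+00  2.51267109e+00 -1.20425355e-03] [ 0.44  0.28 -0.49  1.84  0.15  1.06  0.18]
{'fx': 371.64829954431775, 'fy': 371.64829954431775, 'cx': 314.3676743163899, 'cy': 241.25040551501613, 'pose': array([[ 9.60046958e-01,  2.66031703e-01,  8.68157305e-02,
         4.71968484e-01],
       [ 2.79837130e-01, -9.11553481e-01, -3.01266380e-01,
        -5.57627528e-04],
       [-1.00922668e-03,  3.13524137e-01, -9.49579695e-01,
         3.72521195e-01],
       [ 0.00000000e+00,  0.00000000e+00,  0.00000000e+00,
         1.00000000e+00]])}
```

View pics/w1.png

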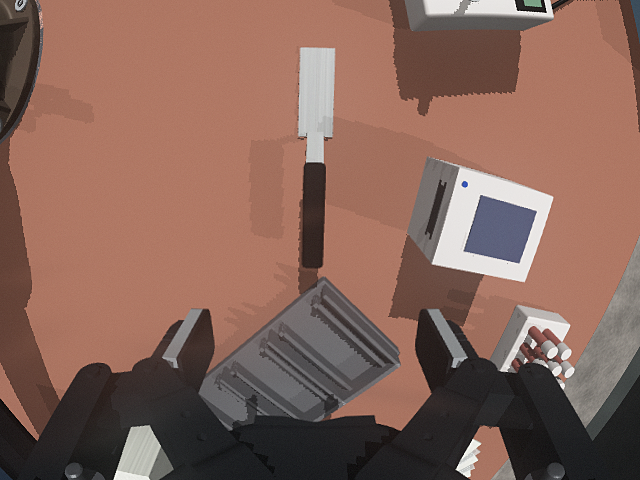

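The wrist view shows the spatula: blade corners (300,47)–(333,138), handle (315,163)–(312,267). The dock slot is at (437,209).

```bash
cat >> h.py <<'E'
_proj,_back=proj,back
def proj(P,c):
    if not c.get('fe'): return _proj(P,c)
    T=np.linalg.inv(c['pose']); q=P@T[:3,:3].T+T[:3,3]; r=np.hypot(q[:,0],q[:,1])+1e-12; k=np.arctan2(r,q[:,2])/r
    return np.c_[c['fx']*q[:,0]*k+c['cx'], c['fy']*q[:,1]*k+c['cy']]
def back(u,v,z,c):
    if not c.get('fe'): return _back(u,v,z,c)
    a=np.array([(u-c['cx'])/c['fx'],(v-c['cy'])/c['fy']]); th=np.linalg.norm(a); d=np.r_[a/th*np.sin(th),np.cos(th)]
    d=c['pose'][:3,:3]@d; t=c['pose'][:3,3]; return t+d*(z-t[2])/d[2]
def wrist(tag):
    c=calibration("wrist"); c['fe']=1; im=grab_frame("wrist"); cv2.imwrite(f"pics/{tag}.png",im[:,:,::-1]); np.save(f"pics/{tag}.npy",c['pose']); return im,c
def loadw(tag):
    c=calibration("wrist"); c['fe']=1; c['pose']=np.load(f"pics/{tag}.npy"); return cv2.imread(f"pics/{tag}.png")[:,:,::-1].copy(),c
def yaw(): 
    from scipy.spatial.transform import Rotation as R
    x=R.from_rotvec(observe()['tcp_rot']).as_matrix()[:,0]; return np.degrees(np.arctan2(x[1],x[0]))
E
mv(){ :; }; cp pics/w1pose.npy pics/w1.npy
python3 - <<'E'
from h import *
im,c=loadw("w1"); print("yaw",yaw())
B=[back(*p,.0025,c) for p in ((300,47),(335,47),(299,138),(333,138))]; H=[back(*p,.048,c) for p in ((304.5,163),(325.5,163),(302,267),(323,267))]
B,H=np.array(B),np.array(H); print(B.round(4),H.round(4),sep="\n"); bc=B.mean(0)[:2]; hf=H[:2].mean(0)[:2]; hr=H[2:].mean(0)[:2]
d=bc-hr; print("blade",bc,"hf",hf,"hr",hr,"len",np.linalg.norm(hf-hr),"yaw",np.degrees(np.arctan2(d[1],d[0])),np.degrees(np.arctan2(*(hf-hr)[::-1])))
u=d/np.linalg.norm(d); print("grip from blade",bc-.113*u,"from handle",hf-.046*u)
v=(dts(im),c)
p,f=fit("dock",(.596,-.039,.087),[v]); print("dock",p.round(4),np.degrees(p[2]),f)
print([back(*q,.092,c).round(4) for q in ((432,157),(553,194),(525,282),(430,263))])
C=calibration("top"); it=cv2.imread("pics/top0.png")[:,:,::-1].copy(); V=(dts(it),C)
Cs=calibration("scene"); is_=cv2.imread("pics/scene0.png")[:,:,::-1].copy(); S=(dts(is_),Cs)
M['inc']=[s for s in M['inc'] if s[0][2]>0 or s[1][2]>0]; M['inc']=[s for s in M['inc'] if s!=((-68,127,76),(-68,-127,76))]
for vs in ([V],[S],[V,S]): p,f=fit("inc",(.53,.311,.45),vs); print("inc",p.round(4),np.degrees(p[2]),f)
E
```

```text
yaw 106.15366457585296
[[ 0.4368  0.0689  0.0025]
 [ 0.4694  0.0785  0.0025]
 [ 0.4613 -0.0194  0.0025]
 [ 0.4935 -0.0101  0.0025]]
[[ 0.4733 -0.0369  0.048 ]
 [ 0.4908 -0.0318  0.048 ]
 [ 0.4976 -0.1313  0.048 ]
 [ 0.5166 -0.1258  0.048 ]]
blade [0.46524434 0.02949462] hf [ 0.48205688 -0.03436795] hr [ 0.50710126 -0.12855685] len 0.09746163379875308 yaw 104.83317674315684 104.89014756758307
grip from blade [ 0.49417297 -0.07973969] from handle [ 0.49383313 -0.07883501]
dock [ 0.5939 -0.0397  0.0886] 5.074721942326395 0.5544114708900452
[array([0.566 , 0.0021, 0.092 ]), array([0.6886, 0.0122, 0.092 ]), array([ 0.6977, -0.0729,  0.092 ]), array([ 0.5961, -0.0808,  0.092 ])]
inc [0.509  0.3031 0.4541] 26.019786202238155 0.6880768537521362
inc [0.5237 0.3076 0.4505] 25.81230041533099 0.8160380721092224
inc [0.5166 0.306  0.4601] 26.361259022026964 1.7995030879974365
```

```bash
python3 -m inch '[-0.0015,-0.0016,-0.010,-1.25, 0,0,-0.02,0, 0,0,-0.025,0, 0,0,-0.025,0, 0,0,-0.025,0, 0,0,-0.025,0, 0,0,-0.025,0, 0,0,-0.02,0, 0,0,-0.015,0, 0,0,-0.01,0, 0,0,-0.007,0, 0,0,-0.003,0, 0,0,0,0, 0,0,0,0]' 1; python3 -m inch '[0,0,0,0,0,0,0,0,0,0,0,0,0,0,0,0,0,0,0,0,0,0,0,0,0,0,0,0,0,0,0,0]' 0 90; python3 -c "
from h import *
print(yaw())"
```

```text
time_s: 3.93
tcp_pos: [0.4949, -0.0793, 0.0218]
tcp_rot: [1.914, 2.49, 0.001]
contact_force: [0.0, -1.0, 0.6]
grip_width: 0.0857
time_s: 4.6
tcp_pos: [0.4947, -0.0792, 0.0215]
tcp_rot: [1.914, 2.491, 0.0]
contact_force: [-0.2, 0.0, 1.6]
grip_width: 0.0186
104.93934662653442
```

```bash
python3 -m inch '[0,0,0.010,0, 0,0,0.02,0, 0,0,0.025,0, 0,0,0.03,-2, 0,0.01,0.03,-4, -0.008,0.018,0.02,-5, -0.01,0.02,0.02,-5, -0.01,0.02,0.02,-5, -0.01,0.02,0.02,-5, -0.01,0.02,0.01,-5, -0.01,0.02,0.01,-5, -0.01,0.02,0,-5, -0.01,0.02,0,-5, -0.01,0.02,0,-5, -0.01,0.02,0,-5, -0.01,0.02,0,-5, -0.01,0.02,0,-5, -0.01,0.02,0,-5, -0.01,0.02,0,-5, -0.007,0.012,0,-3]' 0 90;python3 -m inch '[0,0,0,0,0,0,0,0,0,0,0,0]'
python3 - <<'E'
from h import *
im,c=wrist("w2"); print(yaw(),observe()['qpos'].round(2))
E
```

```text
time_s: 6.27
tcp_pos: [0.3479, 0.2228, 0.2369]
tcp_rot: [-3.062, -0.701, 0.0]
contact_force: [1.1, 0.5, -1.0]
grip_width: 0.0184
time_s: 6.52
tcp_pos: [0.3497, 0.2201, 0.2364]
tcp_rot: [3.06, 0.707, -0.0]
contact_force: [0.4, -0.4, -0.8]
grip_width: 0.0183
25.94937731703566 [-0.2   0.13 -0.54  2.01  0.08  1.03 -1.89]
```

View pics/w2.png

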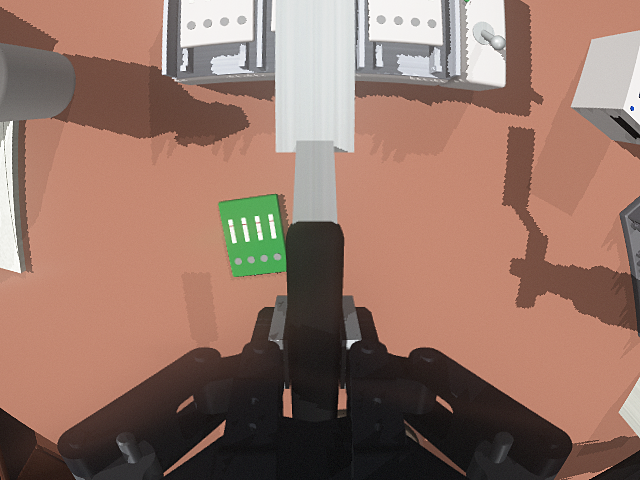

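```bash
python3 -m inch '[0.008,0.004,0.005,0, 0.012,0.006,0.01,0, 0.015,0.007,0.012,0, 0.015,0.007,0.012,0, 0.015,0.007,0.012,0, 0.012,0.006,0.008,0, 0.008,0.004,0.003,0, 0.004,0.002,0,0,0,0,0,0,0,0,0,0,0,0,0,0]'
python3 - <<'E'
from h import *
im,c=wrist("w3"); print(yaw(),observe()['qpos'].round(2))
E
```

```text
time_s: 7.48
tcp_pos: [0.4377, 0.2632, 0.2977]
tcp_rot: [3.061, 0.705, -0.002]
contact_force: [0.3, -0.5, -1.0]
grip_width: 0.0187
25.96115533837903 [-0.23  0.24 -0.51  1.71  0.13  1.22 -1.89]
```

View pics/w3.png

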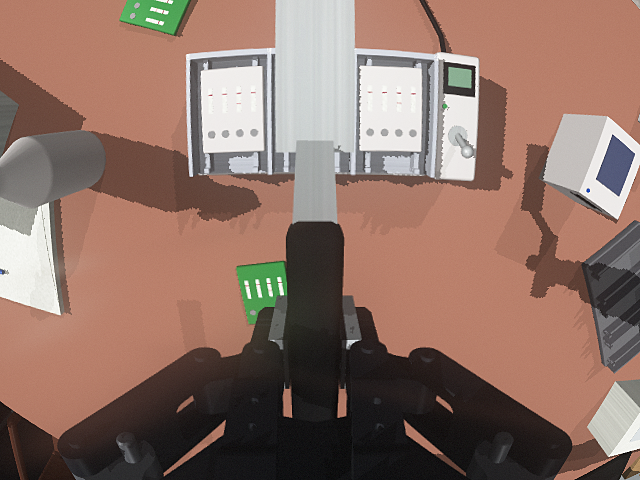

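Incubator fully visible: strip corners (477,181) and (479,58), left fin (190,176) to (187,55), panels centred at (233,109) and (391,109).

Run:
```python
from h import *
im,c=loadw("w3")
for n,q,z in (("stripFR",(477,181),.066),("stripBR",(479,58),.066),("finFL",(190,176),.076),("finBL",(187,54),.076),("finFl in",(440,179),.066)): print(n,back(*q,z,c).round(4))
for n,P in (("panelL",((201,68),(262,66),(264,152),(203,153))),("panelR",((358,66),(421,67),(424,152),(364,152)))):
    B=np.array([back(*q,.073,c) for q in P]); print(n,B.mean(0).round(4),"sizes",[np.linalg.norm(B[i]-B[(i+1)%4]).round(4) for i in range(4)])
v=(dts(im),c); it=cv2.imread("pics/top0.png")[:,:,::-1].copy(); V=(dts(it),calibration("top"))
M['inc']=[((-68,y,76),(68,y,76)) for y in (-127,-123-2,-43,-39,39,43,123-2,127)]+[((68,-127,76),(68,127,76)),((62,-127,76),(62,127,76)),((-68,-177,66),(68,-177,66)),((68,-177,66),(68,-127,66)),((-68,-177,66),(-68,-127,66))]
for vs in ([v],[V],[v,V]):
    for p0 in ((.515,.306,.453),(.53,.31,.453)): p,f=fit("inc",p0,vs); print("inc",p.round(4),np.degrees(p[2]).round(2),round(f,3))
p,f=fit("inc",(.525,.307,.453),[v]); draw(im,"inc",p,c,(255,0,0))
# spatula-in-hand: blade rear corners
t=observe()['tcp_pos'];print(t)
for q in ((277,152),(355,152)): print("bladerear",back(*q,t[2]+.019-.0375,c).round(4)-t)
cv2.imwrite("pics/f3.png",cv2.resize(im[30:200,170:500],(800,412),interpolation=cv2.INTER_CUBIC)[:,:,::-1])
```

```text
stripFR [0.5363 0.1165 0.066 ]
stripBR [0.6543 0.178  0.066 ]
finFL [0.4083 0.3902 0.076 ]
finBL [0.5211 0.4443 0.076 ]
finFl in [0.5175 0.1558 0.066 ]
panelL [0.4869 0.3778 0.073 ] sizes [np.float64(0.0616), np.float64(0.0858), np.float64(0.0627), np.float64(0.0868)]
panelR [0.5562 0.2362 0.073 ] sizes [np.float64(0.0631), np.float64(0.0864), np.float64(0.0615), np.float64(0.0857)]
inc [0.5138 0.3037 0.4474] 25.63 1.521
inc [0.5138 0.3037 0.4473] 25.63 1.521
inc [0.5144 0.3052 0.4452] 25.51 0.46
inc [0.5144 0.3052 0.4449] 25.49 0.46
inc [0.514  0.304  0.4471] 25.62 2.094
inc [0.514  0.304  0.4471] 25.62 2.094
[0.4377888  0.26335972 0.29790047]
bladerear [ 0.0530112   0.04384028 -0.01850047]
bladerear [ 0.0676112   0.01384028 -0.01850047]
```

View pics/f3.png

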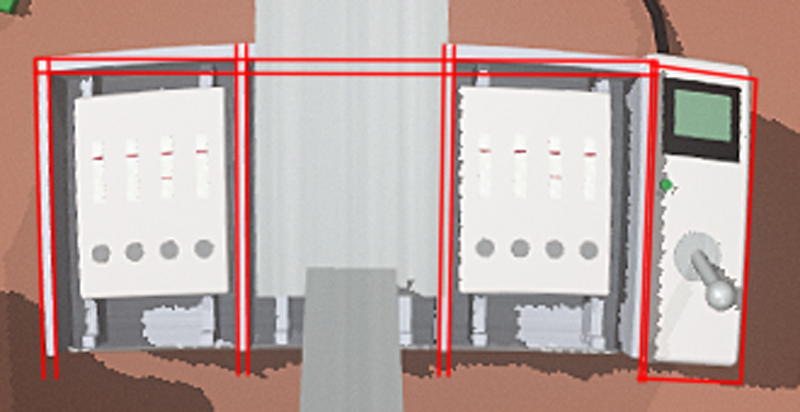

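```bash
python3 -m inch '[-0.003,-0.004,-0.004,-0.36, -0.006,-0.010,-0.01,0, -0.007,-0.012,-0.014,0, -0.007,-0.012,-0.014,0, -0.007,-0.012,-0.014,0, -0.007,-0.012,-0.014,0, -0.007,-0.012,-0.014,0, -0.007,-0.012,-0.014,0, -0.007,-0.012,-0.014,0, -0.006,-0.010,-0.008,0, -0.004,-0.007,0,0, -0.002,-0.003,0,0, 0,0,0,0]'; python3 -m inch '[0,0,0,0,0,0,0,0]'
python3 - <<'E'
from h import *
print(yaw()); e=np.array([.9018,.4321]);n=np.array([-.4321,.9018]); t=observe()['tcp_pos'][:2]; print("along",t@e,"lat",t@n)
E
```

```text
time_s: 8.62
tcp_pos: [0.3684, 0.1454, 0.1788]
tcp_rot: [3.064, 0.694, 0.001]
contact_force: [0.3, -0.8, -0.8]
grip_width: 0.0184
time_s: 8.78
tcp_pos: [0.3693, 0.1466, 0.179]
tcp_rot: [-3.063, -0.696, -0.003]
contact_force: [-0.2, -0.5, -1.0]
grip_width: 0.0182
25.605344734936562
along 0.39641475055863423 lat -0.027332837294403563
```

```bash
python3 -m inch '[-0.0006,-0.0012,-0.01,0, 0,0,-0.015,0, 0,0,-0.018,0, 0,0,-0.018,0, 0,0,-0.015,0, 0,0,-0.012,0, 0,0,-0.008,0, 0,0,-0.0045,0, 0,0,0,0, 0,0,0,0]'
python3 - <<'E'
from h import *
im,c=wrist("w4"); s=grab_frame("scene"); t=grab_frame("top"); cv2.imwrite("pics/top4.png",t[:,:,::-1])
o=np.zeros((600,800,3),np.uint8); o[:300,:400]=cv2.resize(im[0:240,150:470],(400,300)); o[:300,400:]=cv2.resize(s[170:290,330:490],(400,300),interpolation=cv2.INTER_CUBIC); o[300:,:400]=cv2.resize(t[140:290,140:340],(400,300),interpolation=cv2.INTER_CUBIC)
cv2.imwrite("pics/c4.png",o[:,:,::-1])
E
```

```text
time_s: 9.62
tcp_pos: [0.3683, 0.145, 0.0781]
tcp_rot: [-3.063, -0.696, -0.0]
contact_force: [-0.9, 0.0, -0.9]
grip_width: 0.0187
```

View pics/c4.png

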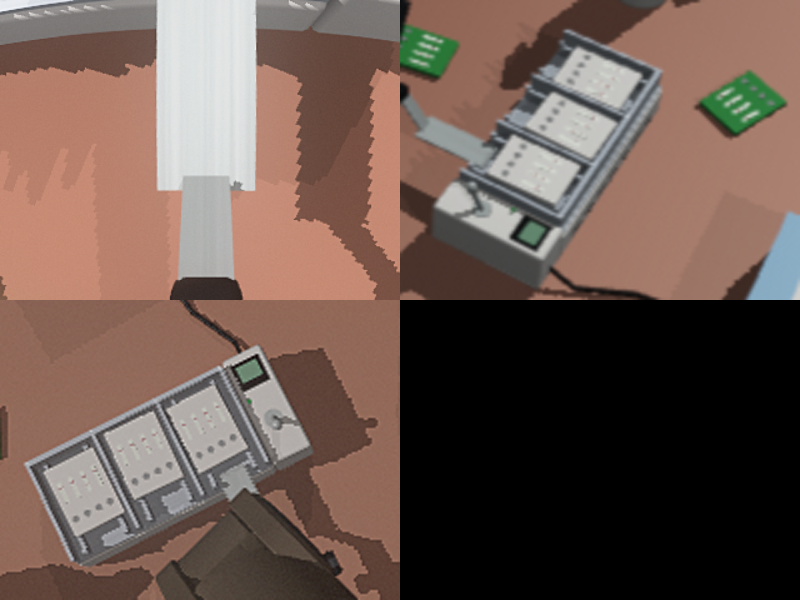

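```bash
python3 -m inch '[0.0036,0.0017,0,0, 0.0054,0.0026,0,0, 0.0072,0.0035,0,0, 0.0072,0.0035,0,0, 0.0072,0.0035,0,0, 0.0072,0.0035,0,0, 0.0072,0.0035,0,0, 0.0072,0.0035,0,0, 0.0072,0.0035,0,0, 0.0072,0.0035,0,0, 0.0072,0.0035,0,0, 0.0072,0.0034,0,0, 0.0054,0.0026,0,0, 0.0027,0.0012,0,0, 0,0,0,0, 0,0,0,0]'
python3 - <<'E'
from h import *
e=np.array([.9018,.4321]);n=np.array([-.4321,.9018]); t=observe()['tcp_pos'][:2]; print("along",t@e,"lat",t@n)
E
python3 -m inch '[0,0,0.002,0, 0,0,0.002,0, 0,0,0.002,0, 0,0,0.002,0, 0,0,0.002,0, 0,0,0.003,0, 0,0,0.003,0, 0,0,0.004,0, 0,0,0.005,0, 0,0,0.006,0, 0,0,0.006,0, 0,0,0.005,0, 0,0,0.003,0, 0,0,0.001,0, 0,0,0,0, 0,0,0,0]'
python3 - <<'E'
from h import *
print(observe()['contact_force'])
im,c=wrist("w5"); s=grab_frame("scene")
o=np.zeros((300,800,3),np.uint8); o[:300,:400]=cv2.resize(im[0:240,150:470],(400,300)); o[:300,400:]=cv2.resize(s[170:290,330:490],(400,300),interpolation=cv2.INTER_CUBIC)
cv2.imwrite("pics/c5.png",o[:,:,::-1])
E
```

```text
time_s: 11.1
tcp_pos: [0.4568, 0.1876, 0.0777]
tcp_rot: [3.063, 0.696, -0.001]
contact_force: [0.1, 0.0, -0.7]
grip_width: 0.0183
along 0.4930267512091679 lat -0.02824251220653988
time_s: 12.43
tcp_pos: [0.457, 0.1876, 0.1237]
tcp_rot: [3.064, 0.695, -0.0]
contact_force: [-0.3, -0.1, -0.4]
grip_width: 0.0183
[-0.29181596 -0.11712758 -0.36482058]
```

View pics/c5.png

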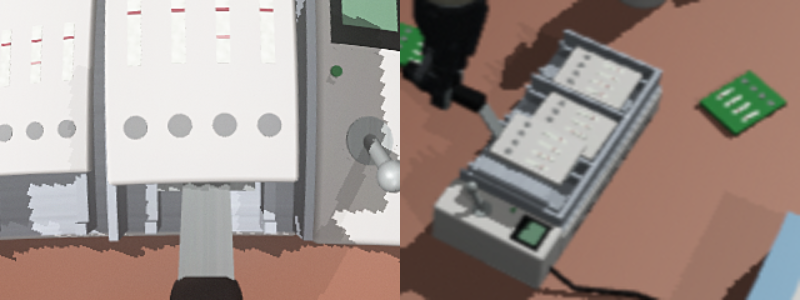

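Run:
```python
from h import *
im,c=loadw("w1"); 
M['rack']=[((-68,y,42),(68,y,42)) for y in (-127,-121,-43,-39,39,43,121,127)]+[((68,-127,42),(68,127,42))]
a,b=back(323,278,.042,c),back(400,354,.042,c); d=b-a; print(a,b,np.linalg.norm(d),np.degrees(np.arctan2(d[1],d[0])))
V=(dts(cv2.imread("pics/top4.png")[:,:,::-1].copy()),calibration("top")); v=(dts(im),c); S=(dts(cv2.imread("pics/scene0.png")[:,:,::-1].copy()),calibration("scene"))
for n,vs in (("top",[V]),("w1",[v]),("sc",[S]),("all",[V,v,S])):
    p,f=fit("rack",(.518,-.291,-.527),vs); print(n,p.round(4),np.degrees(p[2]).round(2),round(f,2))
    y=p[2]; mid=(a+b)[:2]/2; print(" from corners, center:",mid-.127*np.array([-np.sin(y),np.cos(y)]))
t=cv2.imread("pics/top4.png")[:,:,::-1].copy(); draw(t,"rack",p,V[1],(255,0,0)); draw(im,"rack",p,c,(255,0,0))
o=np.zeros((400,800,3),np.uint8); o[:,:400]=cv2.resize(t[150:280,410:540],(400,400),interpolation=cv2.INTER_CUBIC); o[:,400:]=cv2.resize(im[270:430,240:400],(400,400),interpolation=cv2.INTER_CUBIC)
cv2.imwrite("pics/f5.png",o[:,:,::-1])
```

```text
[ 0.52076023 -0.13916954  0.042     ] [ 0.62918792 -0.20444399  0.042     ] 0.12655954715336543 -31.048322583014777
top [ 0.5163 -0.2917 -0.5301] -30.37 0.59
 from corners, center: [ 0.51076477 -0.28137942]
w1 [ 0.509  -0.2888 -0.5304] -30.39 2.29
 from corners, center: [ 0.51072436 -0.28135572]
sc [ 0.5195 -0.2915 -0.5327] -30.52 0.68
 from corners, center: [ 0.51047693 -0.28121023]
all [ 0.5163 -0.2923 -0.519 ] -29.74 4.01
 from corners, center: [ 0.51197841 -0.28208163]
```

View pics/f5.png

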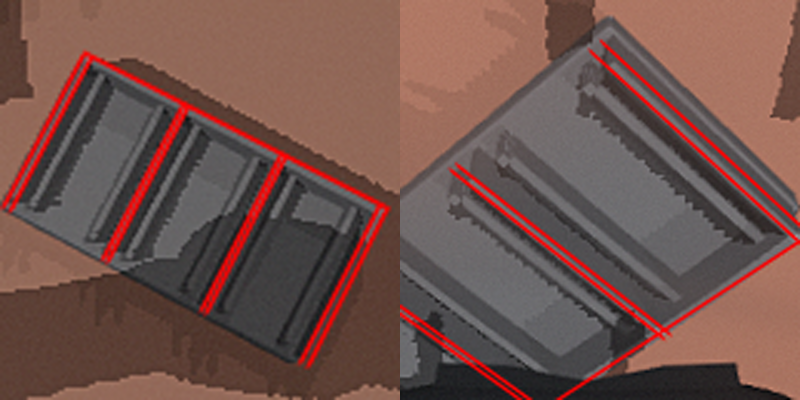

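```bash
python3 -m inch '[-0.0005,-0.003,0.004,-0.3, -0.001,-0.006,0.008,-0.6, -0.0014,-0.009,0.01,-0.9, -0.0019,-0.012,0.01,-1.2, -0.0024,-0.015,0.009,-1.5, -0.0027,-0.017,0.005,-1.7, -0.0028,-0.0176,0,-2.1, -0.0028,-0.0176,0,-2.1, -0.0028,-0.0176,0,-2.1, -0.0028,-0.0176,0,-2.1, -0.0028,-0.0176,0,-2.1, -0.0028,-0.0176,0,-2.1, -0.0028,-0.0176,0,-2.1, -0.0028,-0.0176,0,-2.1, -0.0028,-0.0176,0,-2.1, -0.0028,-0.0176,0,-2.1, -0.0028,-0.0176,0,-2.1, -0.0028,-0.0176,0,-2.1, -0.0028,-0.0176,0,-2.1, -0.0028,-0.0176,0,-2.1]'
python3 -m inch '[-0.0028,-0.0176,0,-2.1, -0.0028,-0.0176,0,-2.1, -0.0028,-0.0176,0,-2.1, -0.0028,-0.0176,0,-2.1, -0.0028,-0.0176,0,-2.1, -0.0028,-0.0176,0,-2.1, -0.0028,-0.0176,0,-2.1, -0.0027,-0.017,0,-1.7, -0.0024,-0.015,0,-1.5, -0.0019,-0.012,0,-1.2, -0.0014,-0.009,0,-0.9, -0.001,-0.006,0,-0.6, -0.0005,-0.003,0,0, 0,0,0,0, 0,0,0,0]'
python3 - <<'E'
from h import *
e=np.array([.8625,-.5060]);n=np.array([.506,.8625]); t=observe()['tcp_pos'][:2]; print("yaw",yaw(),"along",t@e,"lat",t@n,observe()['qpos'].round(2))
im,c=wrist("w6"); p=(.5175,-.2917,np.radians(-30.4))
M['rack']=[((-68,y,42),(68,y,42)) for y in (-123-2,-121,-43,-39,39,43,121,125)]+[((68,-127,42),(68,127,42))]
for y in (-82,0,82): M['rack']+=[((-50,y+s*23,32),(50,y+s*23,32)) for s in (-1,1)]
r,f=fit("rack",p,[(dts(im),c)]); print(r.round(4),np.degrees(r[2]),f)
draw(im,"rack",p,c,(255,0,0)); cv2.imwrite("pics/c6.png",im[:,:,::-1])
E
```

```text
time_s: 14.2
tcp_pos: [0.4072, -0.1225, 0.171]
tcp_rot: [3.129, -0.281, 0.002]
contact_force: [-0.2, -0.0, -1.6]
grip_width: 0.0186
time_s: 15.45
tcp_pos: [0.3786, -0.3053, 0.1697]
tcp_rot: [-3.03, 0.828, 0.0]
contact_force: [0.4, -0.3, -1.0]
grip_width: 0.0187
yaw -30.559822108053357 along 0.4810835099084818 lat -0.07176476097836476 [ 0.58  0.28 -0.01  1.98  0.    0.88 -1.54]
[ 0.5086 -0.2902 -0.5384] -30.84946195852002 2.863600254058838
```

View pics/c6.png

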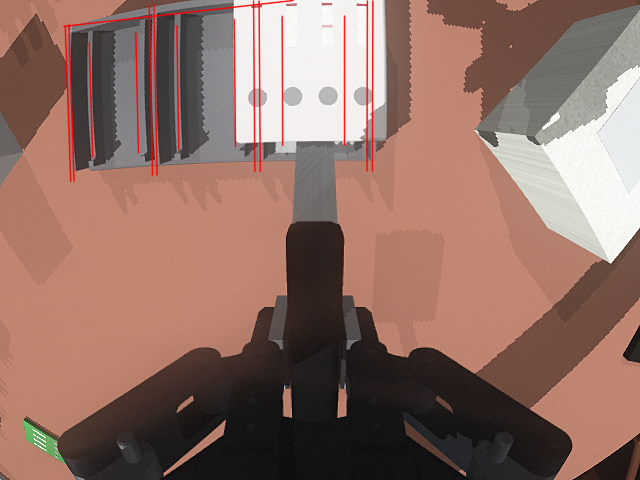

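```bash
python3 -m inch '[0,0,-0.003,0.15, 0,0,-0.006,0, 0,0,-0.009,0, 0,0,-0.012,0, 0,0,-0.012,0, 0,0,-0.012,0, 0,0,-0.012,0, 0,0,-0.012,0, 0,0,-0.010,0, 0,0,-0.008,0, 0,0,-0.006,0, 0,0,-0.005,0, 0,0,-0.004,0, 0,0,-0.003,0, 0,0,-0.003,0, 0,0,-0.003,0, 0,0,-0.003,0, 0,0,-0.002,0, 0,0,-0.001,0, 0,0,0,0]'
python3 -m inch '[0,0,0,0, -0.0035,0.002,0,0, -0.0052,0.003,0,0, -0.0069,0.004,0,0, -0.0069,0.004,0,0, -0.0069,0.004,0,0, -0.0069,0.004,0,0, -0.0069,0.004,0,0, -0.0069,0.0041,0,0, -0.0069,0.0041,0,0, -0.0069,0.0041,0,0, -0.0069,0.0041,0,0, -0.0069,0.0041,0,0, -0.0052,0.003,0,0, -0.0035,0.002,0,0, 0,0,0,0, 0,0,0,0]'
python3 - <<'E'
from h import *
im,c=wrist("w7"); t=grab_frame("top"); s=grab_frame("scene");print(observe()['qpos'].round(2))
cv2.imwrite("pics/top7.png",t[:,:,::-1])
o=np.zeros((600,800,3),np.uint8); o[:300,:400]=cv2.resize(im[0:240,150:470],(400,300)); o[:300,400:]=cv2.resize(s[280:370,130:250],(400,300),interpolation=cv2.INTER_CUBIC); o[300:,:400]=cv2.resize(t[140:290,140:340],(400,300),interpolation=cv2.INTER_CUBIC);o[300:,400:]=cv2.resize(t[140:290,380:580],(400,300),interpolation=cv2.INTER_CUBIC)
cv2.imwrite("pics/c7.png",o[:,:,::-1])
E
```

```text
time_s: 17.17
tcp_pos: [0.3785, -0.3059, 0.0437]
tcp_rot: [-3.031, 0.825, 0.0]
contact_force: [0.5, -0.5, -1.0]
grip_width: 0.0186
time_s: 18.58
tcp_pos: [0.2922, -0.2556, 0.0439]
tcp_rot: [3.031, -0.825, 0.001]
contact_force: [0.4, 0.1, 0.2]
grip_width: 0.0183
[ 0.6   0.36 -0.02  2.32  0.02  0.46 -1.54]
```

View pics/c7.png

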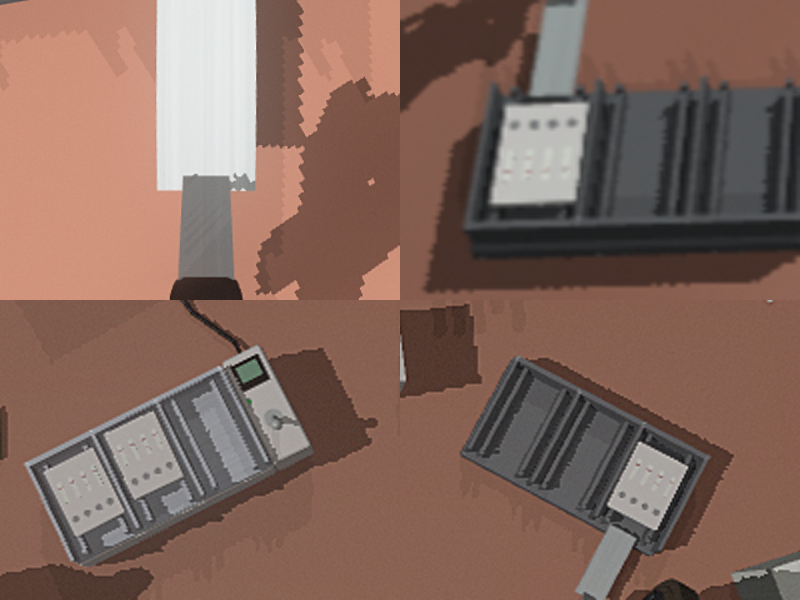

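The first panel lies in the far lane, between ribs and stops, at bottom right of the crop. I'll measure the remaining panels numerically.

```bash
cat >> h.py <<'E'
EI,NI=np.array([.9018,.4321]),np.array([-.4321,.9018]); ER,NR=np.array([.8625,-.5060]),np.array([.506,.8625])
def panels(tag=None):
    c=calibration("top"); im=grab_frame("top"); 
    if tag: cv2.imwrite(f"pics/{tag}.png",im[:,:,::-1])
    hsv=cv2.cvtColor(im,cv2.COLOR_RGB2HSV); m=((hsv[:,:,1]<45)&(hsv[:,:,2]>150)).astype(np.uint8)
    m=cv2.morphologyEx(m,cv2.MORPH_OPEN,np.ones((3,3))); m=cv2.morphologyEx(m,cv2.MORPH_CLOSE,np.ones((5,5)))
    n,l,st,ce=cv2.connectedComponentsWithStats(m)
    for i in range(1,n):
        if 400<st[i,4]<1500 and 130<ce[i,1]<290:
            (u,v),wh,a=cv2.minAreaRect(np.argwhere(l==i)[:,::-1].astype(np.float32))
            P=back(u,v,.073,c)[:2]; Q=back(u,v,.039,c)[:2]
            print((round(u),round(v)),st[i,4],np.round(wh,1),round(a,1),"inc along/lat",(P@EI).round(4),(P@NI).round(4),"rack",(Q@ER).round(4),(Q@NR).round(4))
E
python3 - <<'E'
from h import *
panels()
for d in cut_out("test0_center","top"): print(round(d['p'],2),np.round(d['extent']))
E
python3 -m inch '[0,0,0.01,0, 0,0,0.02,0, 0,0,0.03,0, 0,0,0.03,0, 0,0,0.025,0, 0.001,0.01,0.02,1.5, 0.002,0.02,0.01,2.5, 0.002,0.03,0,3.5, 0.002,0.03,0,3.5, 0.002,0.03,0,3.5, 0.002,0.03,0,3.5, 0.003,0.03,0,3.5, 0.003,0.03,0,3.5, 0.003,0.03,0,3.5, 0.003,0.03,0,3.5, 0.003,0.03,0,3.5, 0.003,0.03,0,3.5, 0.003,0.03,0,3.5, 0.003,0.03,0,3.5, 0.003,0.03,0,3.5]'
python3 -m inch '[0.002,0.03,0,3.5, 0.002,0.02,0,2.5, 0.001,0.008,0,0, 0,0,0,0, 0,0,0,0]'
python3 - <<'E'
from h import *
t=observe()['tcp_pos'];print(yaw(),t[:2]@EI,t[:2]@NI); panels("top8")
E
```

```text
(361, 160) 997 [43.  37.3] 83.7 inc along/lat 0.571 -0.3137 rack 0.589 0.3006
(278, 199) 525 [37.6 16.5] 63.4 inc along/lat 0.578 -0.1018 rack 0.412 0.4286
(211, 217) 959 [36. 27.] 65.2 inc along/lat 0.6102 0.0522 rack 0.299 0.545
(503, 233) 983 [27.3 35.8] 26.6 inc along/lat 0.2766 -0.5198 rack 0.5955 -0.0697
(182, 236) 964 [35.8 26.8] 63.4 inc along/lat 0.6025 0.1311 rack 0.2272 0.5838
time_s: 20.5
tcp_pos: [0.33, 0.1661, 0.1889]
tcp_rot: [-3.098, -0.524, -0.001]
contact_force: [1.2, -0.8, -1.6]
grip_width: 0.0184
time_s: 20.92
tcp_pos: [0.3348, 0.2218, 0.1885]
tcp_rot: [3.067, 0.679, -0.002]
contact_force: [-0.5, -1.3, -0.0]
grip_width: 0.0184
24.98456041189158 0.3977553735921129 0.05530605286573252
(361, 160) 1008 [43.1 37.4] 83.4 inc along/lat 0.5711 -0.3135 rack 0.5889 0.3008
(278, 199) 547 [38.  16.9] 62.6 inc along/lat 0.5783 -0.1021 rack 0.4124 0.4287
(210, 213) 947 [42.8 30.3] 72.0 inc along/lat 0.6193 0.0514 rack 0.3049 0.5522
(254, 211) 476 [38.5 13.9] 63.4 inc along/lat 0.5781 -0.0405 rack 0.3597 0.4641
(181, 235) 937 [35.8 27.3] 63.4 inc along/lat 0.6036 0.1316 rack 0.2273 0.585
(619, 263) 592 [24. 40.] 90.0 inc along/lat 0.1013 -0.7132 rack 0.6596 -0.3308
```

```bash
python3 -m inch '[0.0004,-0.0008,-0.005,0.3, 0.0004,-0.0008,-0.01,0.3, 0.0004,-0.0009,-0.015,0, 0,0,-0.018,0, 0,0,-0.018,0, 0,0,-0.015,0, 0,0,-0.012,0, 0,0,-0.009,0, 0,0,-0.005,0, 0,0,-0.003,0, 0,0,0,0, 0,0,0,0]'
python3 - <<'E'
from h import *
t=observe()['tcp_pos'];print(yaw(),t[:2]@EI,t[:2]@NI,observe()['contact_force'])
im,c=wrist("w9"); im2=im[0:140,230:400]; cv2.imwrite("pics/x.png",im2)
E
```

```text
time_s: 21.97
tcp_pos: [0.3364, 0.2201, 0.0791]
tcp_rot: [-3.063, -0.697, -0.001]
contact_force: [0.1, -0.3, -0.9]
grip_width: 0.0185
25.628666435527652 0.398516882040401 0.053120713145240285 [ 0.11992868 -0.2699757  -0.94189967]
```

```bash
python3 -m inch '[0.0036,0.0017,0,0, 0.0054,0.0026,0,0, 0.0072,0.0035,0,0, 0.0072,0.0034,0,0, 0.0072,0.0034,0,0, 0.0072,0.0035,0,0, 0.0072,0.0034,0,0, 0.0072,0.0034,0,0, 0.0072,0.0035,0,0, 0.0072,0.0034,0,0, 0.0072,0.0034,0,0, 0.0072,0.0034,0,0, 0.0045,0.0022,0,0, 0.001,0.0005,0,0, 0,0,0,0, 0,0,0,0]'
python3 - <<'E'
from h import *
t=observe()['tcp_pos'][:2]; print("along",t@EI,"lat",t@NI)
E
python3 -m inch '[0,0,0.002,0, 0,0,0.002,0, 0,0,0.002,0, 0,0,0.002,0, 0,0,0.002,0, 0,0,0.003,0, 0,0,0.003,0, 0,0,0.004,0, 0,0,0.005,0, 0,0,0.006,0, 0,0,0.006,0, 0,0,0.005,0, 0,0,0.003,0, 0,0,0.001,0, 0,0,0,0, 0,0,0,0]'
python3 - <<'E'
from h import *
im,c=wrist("w10"); s=grab_frame("scene")
o=np.zeros((300,800,3),np.uint8); o[:300,:400]=cv2.resize(im[0:240,150:470],(400,300)); o[:300,400:]=cv2.resize(s[170:290,330:490],(400,300),interpolation=cv2.INTER_CUBIC)
cv2.imwrite("pics/c10.png",o[:,:,::-1])
a=loadw("w5")[0]  # compare the held-panel edges in w5 and w10: columns along row 60, rows along col 260
for q in (a,im):
    g=(cv2.cvtColor(q,cv2.COLOR_RGB2HSV)); w=(g[:,:,1]<40)&(g[:,:,2]>190)
    print([np.flatnonzero(w[r,200:430])[[0,-1]]+200 for r in (60,110)],[np.flatnonzero(w[:180,cc])[-1] for cc in (250,275,360,380)])
E
```

```text
time_s: 23.35
tcp_pos: [0.4224, 0.2612, 0.0787]
tcp_rot: [3.063, 0.697, -0.001]
contact_force: [-1.4, -0.3, -1.4]
grip_width: 0.0186
along 0.49374142446558716 lat 0.053021411453259434
time_s: 24.68
tcp_pos: [0.4227, 0.2612, 0.1247]
tcp_rot: [3.063, 0.697, -0.0]
contact_force: [0.4, 0.4, -0.8]
grip_width: 0.0183
[array([200, 386]), array([200, 386])] [np.int64(146), np.int64(175), np.int64(144), np.int64(144)]
[array([200, 393]), array([200, 391])] [np.int64(136), np.int64(136), np.int64(179), np.int64(140)]
```

```bash
python3 -m inch '[0,-0.003,0.004,-0.1, 0,-0.006,0.008,-0.6, 0,-0.009,0.01,-0.9, 0,-0.012,0.01,-1.2, 0,-0.015,0.009,-1.5, 0,-0.017,0.004,-1.7, -0.0004,-0.0176,0,-2.1, -0.0004,-0.0176,0,-2.1, -0.0004,-0.0176,0,-2.1, -0.0004,-0.0176,0,-2.1, -0.0004,-0.0176,0,-2.1, -0.0004,-0.0176,0,-2.1, -0.0004,-0.0176,0,-2.1, -0.0004,-0.0176,0,-2.1, -0.0004,-0.0176,0,-2.1, 0,-0.0176,0,-2.1, 0,-0.0176,0,-2.1, 0,-0.0176,0,-2.1, 0,-0.0176,0,-2.1, 0,-0.0176,0,-2.1]'
python3 -m inch '[0,-0.0176,0,-2.1, 0,-0.0176,0,-2.1, 0,-0.0176,0,-2.1, 0,-0.0176,0,-2.1, 0,-0.0176,0,-2.1, 0,-0.0176,0,-2.1, 0,-0.0176,0,-2.1, 0,-0.017,0,-1.7, 0,-0.015,0,-1.5, 0,-0.012,0,-1.2, 0,-0.009,0,-0.9, 0,-0.006,0,-0.6, 0,-0.003,0,0, 0,0,0,0, 0,0,0,0]'
python3 - <<'E'
from h import *
t=observe()['tcp_pos']; print("yaw",yaw(),"along",t[:2]@ER,"lat",t[:2]@NR,t[2])
im,c=wrist("w11"); 
g=(cv2.cvtColor(im,cv2.COLOR_RGB2HSV)); w=(g[:,:,1]<40)&(g[:,:,2]>150)
print([np.flatnonzero(w[r,200:430])[[0,-1]]+200 for r in (60,110)],[np.flatnonzero(w[:180,cc])[-1] for cc in (250,275,360,380)])
E
```

```text
time_s: 26.45
tcp_pos: [0.4189, -0.0485, 0.1709]
tcp_rot: [3.13, -0.273, 0.002]
contact_force: [-0.2, -0.2, -1.2]
grip_width: 0.0187
time_s: 27.7
tcp_pos: [0.4193, -0.2316, 0.1698]
tcp_rot: [-3.032, 0.821, 0.0]
contact_force: [1.5, -0.4, -1.4]
grip_width: 0.0182
yaw -30.308156096653324 along 0.4788491967336802 lat 0.012361800786148056 0.16978342663791063
[array([242, 429]), array([241, 429])] [np.int64(137), np.int64(152), np.int64(140), np.int64(138)]
```

```bash
python3 -m inch '[0,0,-0.003,0, 0,0,-0.006,0, 0,0,-0.009,0, 0,0,-0.012,0, 0,0,-0.012,0, 0,0,-0.012,0, 0,0,-0.012,0, 0,0,-0.012,0, 0,0,-0.010,0, 0,0,-0.008,0, 0,0,-0.006,0, 0,0,-0.005,0, 0,0,-0.004,0, 0,0,-0.003,0, 0,0,-0.003,0, 0,0,-0.003,0, 0,0,-0.003,0, 0,0,-0.002,0, 0,0,-0.001,0, 0,0,0,0]'
python3 -m inch '[0,0,0,0, -0.0035,0.002,0,0, -0.0052,0.003,0,0, -0.0069,0.004,0,0, -0.0069,0.004,0,0, -0.0069,0.004,0,0, -0.0069,0.004,0,0, -0.0069,0.004,0,0, -0.0069,0.0041,0,0, -0.0069,0.0041,0,0, -0.0069,0.0041,0,0, -0.0069,0.0041,0,0, -0.0069,0.0041,0,0, -0.0052,0.003,0,0, -0.0035,0.002,0,0, 0,0,0,0, 0,0,0,0]'
python3 -c "
from h import *
t=observe()['tcp_pos']; print('along',t[:2]@ER,'lat',t[:2]@NR)
panels('top12')"
```

```text
time_s: 29.42
tcp_pos: [0.4191, -0.2322, 0.0437]
tcp_rot: [3.032, -0.823, -0.0]
contact_force: [0.8, 0.8, -2.0]
grip_width: 0.0188
time_s: 30.83
tcp_pos: [0.333, -0.1818, 0.0439]
tcp_rot: [3.032, -0.823, 0.001]
contact_force: [0.6, -1.1, 0.1]
grip_width: 0.0184
along 0.37916227727996904 lat 0.011683579218199238
(361, 160) 1007 [43.1 37.4] 83.4 inc along/lat 0.5711 -0.3135 rack 0.5889 0.3008
(278, 199) 526 [37.6 16.5] 63.4 inc along/lat 0.578 -0.1018 rack 0.412 0.4286
(472, 217) 963 [27.3 35.6] 29.4 inc along/lat 0.3408 -0.4754 rack 0.5944 0.0107
(503, 233) 983 [27.3 35.8] 26.6 inc along/lat 0.2766 -0.5198 rack 0.5955 -0.0697
(182, 236) 966 [35.8 26.8] 63.4 inc along/lat 0.6025 0.1311 rack 0.2272 0.5838
```

```bash
python3 -m inch '[0,0,0.01,0, 0,0,0.02,0, 0,0,0.03,0, 0,0,0.03,0, 0,0,0.025,0, 0.002,0.01,0.02,1.6, 0.004,0.02,0.01,2.5, 0.006,0.03,0,3.6, 0.006,0.03,0,3.6, 0.006,0.03,0,3.6, 0.006,0.03,0,3.6, 0.004,0.03,0,3.6, 0.002,0.03,0,3.6, 0,0.03,0,3.6, -0.003,0.03,0,3.6, -0.006,0.03,0,3.6, -0.008,0.03,0,3.6, -0.010,0.03,0,3.6, -0.010,0.03,0,3.6, -0.010,0.03,0,3.6]'
python3 -m inch '[-0.009,0.03,0,3.6, -0.005,0.015,0,1.5, -0.0013,0.0078,0,0, 0,0,0,0, 0,0,0,0]'
python3 - <<'E'
from h import *
t=observe()['tcp_pos'];print(t,yaw(),t[:2]@EI,t[:2]@NI); panels("top13")
E
```

```text
time_s: 32.55
tcp_pos: [0.3214, 0.2398, 0.189]
tcp_rot: [-3.09, -0.564, -0.001]
contact_force: [0.4, -0.3, -1.8]
grip_width: 0.0182
time_s: 32.97
tcp_pos: [0.3068, 0.2903, 0.1886]
tcp_rot: [3.063, 0.695, -0.001]
contact_force: [-0.2, -1.1, -0.4]
grip_width: 0.0185
[0.30682706 0.2903327  0.18855688] 25.563281937794475 0.40214940784496905 0.12924205864158184
(361, 160) 1009 [43.1 37.4] 83.5 inc along/lat 0.5711 -0.3135 rack 0.5889 0.3008
(278, 199) 548 [38.  16.9] 62.5 inc along/lat 0.5783 -0.1021 rack 0.4124 0.4287
(254, 211) 476 [38.5 13.9] 63.4 inc along/lat 0.5781 -0.0405 rack 0.3597 0.4641
(472, 217) 968 [27.5 35.6] 29.4 inc along/lat 0.3408 -0.4753 rack 0.5944 0.0109
(222, 227) 428 [38.5 13.4] 63.4 inc along/lat 0.5784 0.0405 rack 0.2907 0.511
(504, 231) 772 [27.7 31.3] 26.6 inc along/lat 0.28 -0.5238 rack 0.6007 -0.0691
(181, 235) 857 [35.8 27.3] 63.4 inc along/lat 0.6036 0.1316 rack 0.2273 0.585
(613, 264) 763 [25. 52.] 90.0 inc along/lat 0.1063 -0.7009 rack 0.652 -0.3195
```

```bash
python3 -m inch '[-0.0017,0,-0.005,0, -0.002,0.0003,-0.01,0, -0.002,0,-0.015,0, 0,0,-0.018,0, 0,0,-0.018,0, 0,0,-0.015,0, 0,0,-0.012,0, 0,0,-0.009,0, 0,0,-0.005,0, 0,0,-0.003,0, 0,0,0,0, 0,0,0,0]'
python3 - <<'E'
from h import *
t=observe()['tcp_pos'];print(yaw(),t[:2]@EI,t[:2]@NI)
E
```

```text
time_s: 34.02
tcp_pos: [0.3009, 0.2915, 0.0791]
tcp_rot: [-3.063, -0.697, -0.001]
contact_force: [0.6, 0.3, -1.4]
grip_width: 0.0181
25.626465871047266 0.39733248303621554 0.1328230192979511
```

```bash
python3 -m inch '[0.0036,0.0017,0,0, 0.0054,0.0026,0,0, 0.0072,0.0035,0,0, 0.0072,0.0034,0,0, 0.0072,0.0034,0,0, 0.0072,0.0035,0,0, 0.0072,0.0034,0,0, 0.0072,0.0034,0,0, 0.0072,0.0035,0,0, 0.0072,0.0034,0,0, 0.0072,0.0034,0,0, 0.0072,0.0034,0,0, 0.0045,0.0022,0,0, 0.001,0.0005,0,0, 0,0,0,0, 0,0,0,0]'
python3 -m inch '[0,0,0.002,0, 0,0,0.002,0, 0,0,0.002,0, 0,0,0.002,0, 0,0,0.002,0, 0,0,0.003,0, 0,0,0.003,0, 0,0,0.004,0, 0,0,0.005,0, 0,0,0.006,0, 0,0,0.006,0, 0,0,0.005,0, 0,0,0.003,0, 0,0,0.001,0, 0,0,0,0, 0,0,0,0]'
python3 - <<'E'
from h import *
t=observe()['tcp_pos']; print("yaw",yaw(),"along",t[:2]@EI,"lat",t[:2]@NI,t[2])
im,c=wrist("w14"); s=grab_frame("scene")
g=(cv2.cvtColor(im,cv2.COLOR_RGB2HSV)); w=(g[:,:,1]<40)&(g[:,:,2]>150)
print([np.flatnonzero(w[r,200:430])[[0,-1]]+200 for r in (60,110)],[np.flatnonzero(w[:180,cc])[-1] for cc in (250,275,360,380)])
E
```

```text
time_s: 35.35
tcp_pos: [0.3869, 0.3325, 0.0787]
tcp_rot: [3.063, 0.697, -0.001]
contact_force: [-0.2, -0.3, -0.8]
grip_width: 0.0188
time_s: 36.68
tcp_pos: [0.3872, 0.3325, 0.1247]
tcp_rot: [3.063, 0.697, -0.0]
contact_force: [-0.7, -0.3, -1.7]
grip_width: 0.0185
yaw 25.6284873252347 along 0.4928989210927966 lat 0.1325372115404507 0.12472326554307442
[array([228, 416]), array([229, 413])] [np.int64(145), np.int64(152), np.int64(179), np.int64(145)]
```

```bash
python3 -m inch '[0.0005,-0.003,0.004,-0.1, 0.0007,-0.006,0.008,-0.6, 0.001,-0.009,0.01,-0.9, 0.0012,-0.012,0.01,-1.2, 0.0012,-0.015,0.009,-1.5, 0.0011,-0.017,0.004,-1.7, 0.003,-0.0177,0,-2.1, 0.003,-0.0177,0,-2.1, 0.003,-0.0177,0,-2.1, 0.003,-0.0177,0,-2.1, 0.003,-0.0177,0,-2.1, 0.003,-0.0177,0,-2.1, 0.003,-0.0177,0,-2.1, 0.003,-0.0177,0,-2.1, 0.003,-0.0177,0,-2.1, 0.003,-0.0177,0,-2.1, 0.003,-0.0177,0,-2.1, 0.003,-0.0177,0,-2.1, 0.003,-0.0177,0,-2.1, 0.003,-0.0177,0,-2.1]'
python3 -m inch '[0.003,-0.0177,0,-2.1, 0.003,-0.0177,0,-2.1, 0.003,-0.0177,0,-2.1, 0.003,-0.0177,0,-2.1, 0.003,-0.0177,0,-2.1, 0.003,-0.0177,0,-2.1, 0.003,-0.018,0,-2.1, 0.0011,-0.017,0,-1.7, 0.0012,-0.015,0,-1.5, 0.0012,-0.012,0,-1.2, 0.001,-0.009,0,-0.9, 0.0007,-0.006,0,-0.6, 0.0005,-0.0035,0,0, 0,0,0,0, 0,0,0,0]'
python3 - <<'E'
from h import *
t=observe()['tcp_pos']; print("yaw",yaw(),"along",t[:2]@ER,"lat",t[:2]@NR,t[2])
im,c=wrist("w15"); 
g=(cv2.cvtColor(im,cv2.COLOR_RGB2HSV)); w=(g[:,:,1]<40)&(g[:,:,2]>150)
print([np.flatnonzero(w[r,200:430])[[0,-1]]+200 for r in (60,110)],[np.flatnonzero(w[:180,cc])[-1] for cc in (250,275,360,380)])
E
```

```text
time_s: 38.45
tcp_pos: [0.4349, 0.0213, 0.1709]
tcp_rot: [3.13, -0.273, 0.002]
contact_force: [-0.0, -0.1, -1.5]
grip_width: 0.0185
time_s: 39.7
tcp_pos: [0.4617, -0.1632, 0.1698]
tcp_rot: [-3.032, 0.821, 0.0]
contact_force: [0.4, 1.0, -1.5]
grip_width: 0.0186
yaw -30.307493345843138 along 0.48083558631218487 lat 0.09284227876628395 0.16978664125754303
[array([242, 429]), array([243, 429])] [np.int64(141), np.int64(141), np.int64(141), np.int64(138)]
```

```bash
python3 -m inch '[0,0,-0.003,0, 0,0,-0.006,0, 0,0,-0.009,0, 0,0,-0.012,0, 0,0,-0.012,0, 0,0,-0.012,0, 0,0,-0.012,0, 0,0,-0.012,0, 0,0,-0.010,0, 0,0,-0.008,0, 0,0,-0.006,0, 0,0,-0.005,0, 0,0,-0.004,0, 0,0,-0.003,0, 0,0,-0.003,0, 0,0,-0.003,0, 0,0,-0.003,0, 0,0,-0.002,0, 0,0,-0.001,0, 0,0,0,0]'
python3 -m inch '[0,0,0,0, -0.0035,0.002,0,0, -0.0052,0.003,0,0, -0.0069,0.004,0,0, -0.0069,0.004,0,0, -0.0069,0.004,0,0, -0.0069,0.004,0,0, -0.0069,0.004,0,0, -0.0069,0.0041,0,0, -0.0069,0.0041,0,0, -0.0069,0.0041,0,0, -0.0069,0.0041,0,0, -0.0069,0.0041,0,0, -0.0052,0.003,0,0, -0.0035,0.002,0,0, 0,0,0,0, 0,0,0,0]'
python3 - <<'E'
from h import *
panels("top16"); s=grab_frame("scene"); t=cv2.imread("pics/top16.png")[:,:,::-1]
c=calibration("top"); v=(dts(t.copy()),c); M['dock']=[x for x in M['dock'] if x[0][2]==92]
print(fit("dock",(.595,-.0394,.088),[v])); 
o=np.zeros((300,800,3),np.uint8); o[:,:400]=cv2.resize(s[280:370,130:250],(400,300),interpolation=cv2.INTER_CUBIC); o[:,400:]=cv2.resize(t[140:290,340:540],(400,300),interpolation=cv2.INTER_CUBIC)
cv2.imwrite("pics/c16.png",o[:,:,::-1])
E
```

```text
time_s: 41.42
tcp_pos: [0.4616, -0.1638, 0.0437]
tcp_rot: [3.032, -0.823, -0.0]
contact_force: [0.5, 0.8, -0.9]
grip_width: 0.0185
time_s: 42.83
tcp_pos: [0.3754, -0.1134, 0.0439]
tcp_rot: [3.032, -0.823, 0.001]
contact_force: [-0.4, 0.9, -0.8]
grip_width: 0.0185
(361, 160) 1008 [43.1 37.4] 83.4 inc along/lat 0.5711 -0.3135 rack 0.5889 0.3008
(278, 199) 546 [38.  16.9] 62.6 inc along/lat 0.5783 -0.1021 rack 0.4124 0.4287
(441, 200) 951 [27.2 35.4] 28.3 inc along/lat 0.4063 -0.4324 rack 0.5955 0.0915
(472, 217) 965 [27.4 35.6] 29.7 inc along/lat 0.3408 -0.4754 rack 0.5945 0.0108
(502, 232) 755 [26.8 35.3] 26.6 inc along/lat 0.2797 -0.5183 rack 0.5959 -0.0661
(189, 239) 579 [47.  13.3] 64.4 inc along/lat 0.5874 0.1209 rack 0.2271 0.565
(array([ 0.59534485, -0.03898415,  0.08298782]), np.float64(0.368851900100708))
```

View pics/c16.png

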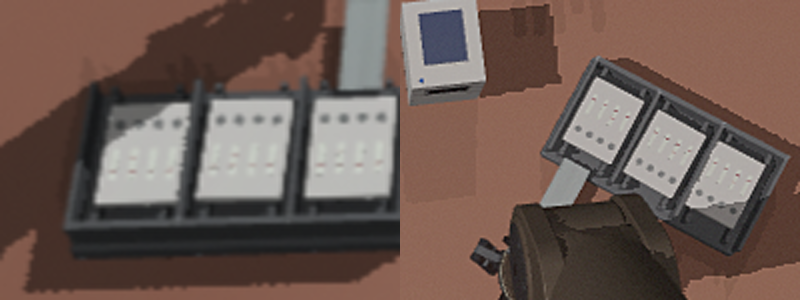

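```bash
python3 -m inch '[0,0,0.01,0, 0,0,0.02,0, 0,0,0.028,0, 0,0,0.028,0, 0.001,0.002,0.016,1.4, 0.002,0.004,0,3, 0.003,0.005,0,3, 0.004,0.006,0,3, 0.004,0.006,0,3, 0.004,0.006,0,3, 0.004,0.006,-0.005,3, 0.004,0.006,-0.01,3, 0.004,0.006,-0.012,3, 0.003,0.005,-0.012,3, 0.003,0.004,-0.01,3, 0.002,0.0027,-0.007,3, 0,0,-0.005,1, 0,0,0,0, 0,0,0,0, 0,0,0,0]'
python3 - <<'E'
from h import *
t=observe()['tcp_pos']; ed=np.array([.9962,.0872]);nd=np.array([-.0872,.9962]); print("yaw",yaw(),"along",t[:2]@ed,"lat",t[:2]@nd,t[2])
im,c=wrist("w17"); s=grab_frame("scene")
M['dock']=[x for x in M['dock'] if x[0][2]!=0 ]
r,f=fit("dock",(.595,-.0392,.087),[(dts(im),c)]); print(r,f)
draw(im,"dock",(.595,-.0392,.0873),c,(255,0,0))
o=np.zeros((420,800,3),np.uint8); o[:,:400]=cv2.resize(im[0:210,220:420],(400,420),interpolation=cv2.INTER_CUBIC); o[:,400:]=cv2.resize(s[240:366,230:350],(400,420),interpolation=cv2.INTER_CUBIC)
cv2.imwrite("pics/c17.png",o[:,:,::-1])
E
```

```text
time_s: 44.6
tcp_pos: [0.4133, -0.0549, 0.0849]
tcp_rot: [3.138, 0.136, 0.0]
contact_force: [-0.7, -0.1, -0.2]
grip_width: 0.0188
yaw 4.962161588475852 along 0.40691114910566945 lat -0.09071242451635234 0.08492641283054614
[ 0.595  -0.0392  0.087 ] 6.0
```

View pics/c17.png

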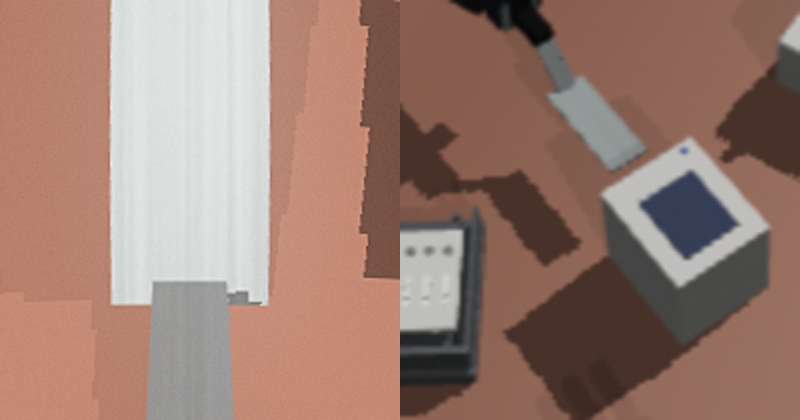

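```bash
python3 -m inch '[0.004,0.0003,0,0, 0.006,0.0006,0,0, 0.005,0.0004,0,0, 0.004,0.0003,0,0, 0.002,0.0002,0,0, 0.002,0.0002,0,0, 0.002,0.0002,0,0, 0.002,0.0002,0,0, 0,0,0,0, 0,0,0,0]'
python3 -m inch '[0.002,0.0002,0,0, 0.002,0.0002,0,0, 0.002,0.0002,0,0, 0.002,0.0002,0,0, 0.002,0.0002,0,0, 0,0,0,0,0,0,0,0]'
python3 - <<'E'
from h import *
o=observe(); t=o['tcp_pos']; ed=np.array([.9962,.0872]);nd=np.array([-.0872,.9962]); print("yaw",yaw(),"along",t[:2]@ed,"lat",t[:2]@nd,t[2],o['contact_force'],o['ft_torque'])
E
```

```text
time_s: 45.53
tcp_pos: [0.4402, -0.0522, 0.0848]
tcp_rot: [3.139, 0.138, -0.0]
contact_force: [-0.4, -1.3, -1.1]
grip_width: 0.0184
time_s: 46.12
tcp_pos: [0.4504, -0.0512, 0.0848]
tcp_rot: [-3.139, -0.138, 0.0]
contact_force: [0.2, 0.6, -1.3]
grip_width: 0.0187
yaw 5.037102734727513 along 0.4441974065113364 lat -0.09027169960790708 0.08479237078993357 [ 0.19529811  0.62734793 -1.34827213] [-0.04930454  0.09250407 -0.01013579]
```

```bash
python3 -m inch '[0.003,0.0003,0,0, 0.005,0.0004,0,0, 0.005,0.0004,0,0, 0.005,0.0005,0,0, 0.005,0.0004,0,0, 0.005,0.0004,0,0, 0.003,0.0003,0,0, 0,0,0,0, 0,0,0,0]'
python3 -m inch '[0.003,0.0003,0,0, 0.004,0.0003,0,0, 0.004,0.0004,0,0, 0.004,0.0003,0,0, 0.004,0.0004,0,0, 0.003,0.0003,0,0, 0.002,0.0002,0,0, 0,0,0,0, 0,0,0,0]'
python3 - <<'E'
from h import *
o=observe(); t=o['tcp_pos']; ed=np.array([.9962,.0872]);nd=np.array([-.0872,.9962]); print("yaw",yaw(),"along",t[:2]@ed,"lat",t[:2]@nd,t[2],o['contact_force'],o['ft_torque'])
E
```

```text
time_s: 46.87
tcp_pos: [0.4812, -0.0485, 0.0847]
tcp_rot: [-3.139, -0.138, 0.001]
contact_force: [-0.1, 0.4, -1.5]
grip_width: 0.0186
time_s: 47.62
tcp_pos: [0.5052, -0.0464, 0.0847]
tcp_rot: [3.139, 0.138, -0.0]
contact_force: [-0.9, 0.7, -0.9]
grip_width: 0.0185
yaw 5.033904943499222 along 0.4992436564798563 lat -0.09023402312202419 0.0847373004168986 [-0.87784398  0.7057096  -0.85653354] [-0.03544398  0.01916188  0.02234593]
```

```bash
python3 -m inch '[0,0,-0.001,0, 0,0,-0.001,0, 0,0,-0.0007,0, 0,0,0,0, 0,0,0,0]'
python3 -m inch '[0.002,0.0002,0,0, 0.002,0.0002,0,0, 0.001,0.0001,0,0, 0.001,0.0001,0,0, 0,0,0,0, 0,0,0,0]'
python3 -m inch '[0.001,0.0001,0,0, 0.001,0.0001,0,0, 0.001,0.0001,0,0, 0,0,0,0, 0,0,0,0]'
```

```text
time_s: 48.03
tcp_pos: [0.5052, -0.0464, 0.0821]
tcp_rot: [3.139, 0.138, -0.0]
contact_force: [-0.6, -0.9, -0.8]
grip_width: 0.0187
time_s: 48.53
tcp_pos: [0.5114, -0.0457, 0.0821]
tcp_rot: [-3.139, -0.138, -0.0]
contact_force: [0.2, -0.9, 0.0]
grip_width: 0.018
time_s: 48.95
tcp_pos: [0.5144, -0.0454, 0.0821]
tcp_rot: [-3.139, -0.138, -0.0]
contact_force: [-0.0, 0.4, -1.3]
grip_width: 0.0185
```

```bash
python3 -m inch '[0.001,0.0001,0,0, 0.001,0.0001,0,0, 0,0,0,0, 0,0,0,0]'|grep -E 'pos|force'
python3 -m inch '[0.001,0.0001,0,0, 0.001,0.0001,0,0, 0,0,0,0, 0,0,0,0]'|grep -E 'pos|force'
python3 -m inch '[0.001,0.0001,0,0, 0,0,0,0, 0,0,0,0]'|grep -E 'pos|force'
```

```text
tcp_pos: [0.5161, -0.0452, 0.082]
contact_force: [-1.4, 0.8, -0.3]
tcp_pos: [0.516, -0.0453, 0.0818]
contact_force: [-8.7, -0.7, 5.5]
tcp_pos: [0.516, -0.0453, 0.0817]
contact_force: [-12.6, -0.6, 9.1]
```

```bash
python3 -m inch '[-0.001,-0.0001,0,0, -0.001,-0.0001,0,0, 0,0,0,0, 0,0,0,0]'|grep -E 'pos|force'
python3 -m inch '[0,0,0,0, 0,0,0,0, 0,0,0,0, 0,0,0,0, 0,0,0,0, 0,0,0,0, 0,0,0,0, 0,0,0,0]' 1
python3 -m inch '[0,0,0.005,0, 0,0,0.01,0, 0,0,0.02,0, 0,0,0.03,0, 0,0,0.03,0, 0,0,0.03,0, 0,0,0.03,0, 0,0,0.02,0, -0.02,0,0.01,0, -0.03,0,0,0, -0.03,0,0,0, -0.03,0,0,0, -0.02,0,0,0, 0,0,0,0, 0,0,0,0]'
python3 - <<'E'
from h import *
im,c=wrist("w18"); s=grab_frame("scene"); t=grab_frame("top")
o=np.zeros((600,800,3),np.uint8); o[:300,:400]=cv2.resize(im,(400,300)); o[:300,400:]=cv2.resize(s[190:370,200:440],(400,300),interpolation=cv2.INTER_CUBIC)
o[300:,:400]=cv2.resize(t[150:270,250:410],(400,300),interpolation=cv2.INTER_CUBIC);o[300:,400:]=cv2.resize(im[40:160,230:390],(400,300),interpolation=cv2.INTER_CUBIC)
cv2.imwrite("pics/c18.png",o[:,:,::-1])
E
```

```text
tcp_pos: [0.5161, -0.0453, 0.0818]
contact_force: [-6.5, -0.5, 1.4]
time_s: 50.87
tcp_pos: [0.5174, -0.0451, 0.0822]
tcp_rot: [3.139, 0.138, 0.0]
contact_force: [-0.2, 0.7, -0.4]
grip_width: 0.0853
time_s: 52.12
tcp_pos: [0.3869, -0.0452, 0.2682]
tcp_rot: [3.137, 0.137, 0.003]
contact_force: [0.9, -0.2, 0.7]
grip_width: 0.0853
```

View pics/c18.png

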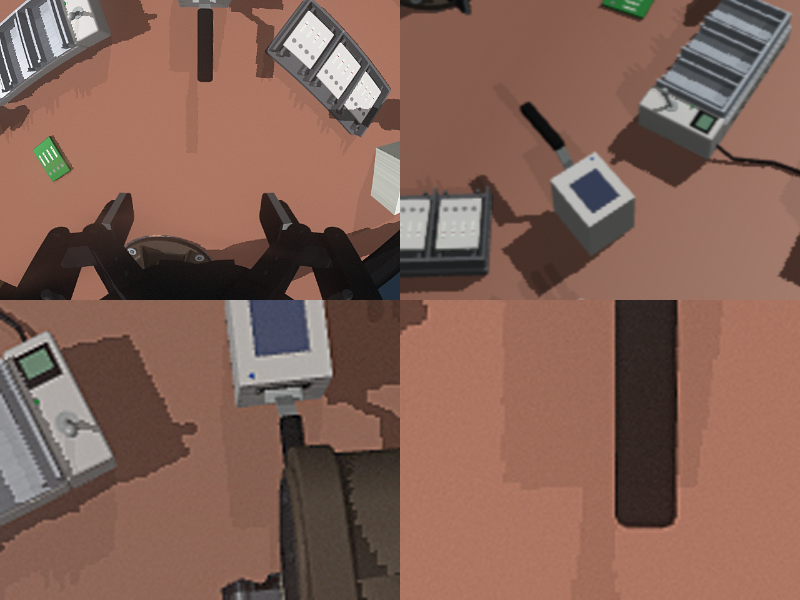

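Run:
```python
from h import *
im,c=loadw("w3"); 
for n,q,z in (("tip w3",(466,152),.094),("base w3",(457.5,136),.066)):
    P=back(*q,z,c)[:2]; print(n,P,P@EI,P@NI)
c=calibration("top")
for n,q,z in (("tip top",(140+290/2,140+128/2+1),.094),("base top",(140+275/2,140+119/2),.066)):
    P=back(*q,z,c)[:2]; print(n,P,P@EI,P@NI)
i8,c8=loadw("w18"); P=back(328,130,.10,c8)[:2]; ed=np.array([.9962,.0872]);nd=np.array([-.0872,.9962]); print("handle rear",P@ed,P@nd)
print("fit pivot", .578*EI-.1*NI, yaw(), observe()['tcp_pos'])
s=cut_out("inc_switch","wrist"); print([(d['p'],d['extent']) for d in s])
```

```text
tip w3 [0.55326983 0.15559467] 0.5661711902145661 -0.098752617412478
base w3 [0.5667263  0.16089216] 0.5805952848923451 -0.0997898847581877
tip top [0.5470005  0.13986619] 0.5537212286654277 -0.11022758510920763
base top [0.56578025 0.159292  ] 0.5790507011017874 -0.10082411754766508
handle rear 0.45504958396065737 -0.09025290934661341
fit pivot [0.5644504 0.1595738] 5.047824177879306 [ 0.38831758 -0.04504283  0.26762006]
[(0.58, [115.8, 26.3, 23.3, 16.4])]
```

```bash
python3 -m inch '[0.005,0.007,0,0.6, 0.010,0.014,0,1.5, 0.012,0.016,0,1.8, 0.012,0.016,0,1.8, 0.012,0.016,0,1.8, 0.012,0.016,0,1.8, 0.012,0.016,0,1.8, 0.012,0.016,0,1.8, 0.012,0.016,-0.01,1.8, 0.012,0.016,-0.02,1.8, 0.012,0.016,-0.022,1.8, 0.010,0.014,-0.022,1.8, 0.006,0.008,-0.02,0.5, 0,0,-0.015,0, 0,0,-0.008,0, 0,0,0,0, 0,0,0,0]' 0 30
python3 - <<'E'
from h import *
t=observe()['tcp_pos']; print(yaw(),t[:2]@EI,t[:2]@NI)
E
```

```text
time_s: 53.73
tcp_pos: [0.5263, 0.1427, 0.1501]
tcp_rot: [-3.062, -0.698, 0.001]
contact_force: [0.3, -0.4, -0.2]
grip_width: 0.0002
25.68476034184456 0.5362910639827589 -0.09870258331300462
```

```bash
python3 -m inch '[0.0004,-0.0009,-0.008,0, 0,0,-0.012,0, 0,0,-0.014,0, 0,0,-0.014,0, 0,0,-0.010,0, 0,0,-0.006,0, 0,0,-0.003,0, 0,0,0,0, 0,0,0,0]'|grep -E 'pos|force'
python3 -m inch '[0.0036,0.0017,0,0, 0.0036,0.0017,0,0, 0.0036,0.0017,0,0, 0.0036,0.0017,0,0, 0.0036,0.0017,0,0, 0,0,0,0, 0,0,0,0]'|grep -E 'pos|force'
python3 -m inch '[0.0027,0.0013,0,0, 0.0027,0.0013,0,0, 0.0027,0.0013,0,0, 0.0027,0.0013,0,0, 0,0,0,0, 0,0,0,0]'|grep -E 'pos|force'
python3 -m inch '[0.0018,0.0009,0,0, 0.0018,0.0009,0,0, 0.0018,0.0009,0,0, 0,0,0,0, 0,0,0,0]'|grep -E 'pos|force'
python3 -c "
from h import *
t=observe()['tcp_pos']; print(t[:2]@EI,t[:2]@NI)"
```

```text
tcp_pos: [0.5269, 0.1411, 0.0835]
contact_force: [-0.7, 1.0, 0.2]
tcp_pos: [0.545, 0.1497, 0.0831]
contact_force: [0.4, -0.2, 0.0]
tcp_pos: [0.5558, 0.1549, 0.0831]
contact_force: [0.7, -0.5, 0.3]
tcp_pos: [0.561, 0.1575, 0.0831]
contact_force: [-0.3, 0.2, -0.1]
0.5739537116115089 -0.10042104682639391
```

```bash
for i in 1 2; do python3 -m inch '[0.0018,0.0009,0,0, 0.0018,0.0009,0,0, 0,0,0,0]'|grep -E 'pos|force'; done
python3 - <<'E'
from h import *
im,c=wrist("w19"); s=grab_frame("scene"); t=grab_frame("top")
o=np.zeros((600,800,3),np.uint8); o[:300,:400]=cv2.resize(im[150:450,120:520],(400,300)); o[:300,400:]=cv2.resize(s[215:290,330:430],(400,300),interpolation=cv2.INTER_CUBIC)
o[300:,:400]=cv2.resize(t[150:240,230:350],(400,300),interpolation=cv2.INTER_CUBIC)
cv2.imwrite("pics/c19.png",o[:,:,::-1])
E
```

```text
tcp_pos: [0.5647, 0.1593, 0.0831]
contact_force: [-0.7, -0.3, 0.5]
tcp_pos: [0.5659, 0.1598, 0.0825]
contact_force: [-9.4, -4.9, 4.8]
```

```bash
python3 -m inch '[-0.0036,-0.0017,0,0, -0.0054,-0.0026,0,0, -0.0072,-0.0035,0,0, -0.0072,-0.0035,0.005,0, 0,0,0.02,0, 0,0,0.03,0, 0,0,0.03,0, 0,0,0.03,0, 0,0,0.03,0, -0.01,-0.006,0.02,0, -0.02,-0.012,0.01,0, -0.025,-0.015,0,0, -0.025,-0.015,0,0, -0.025,-0.015,0,0, -0.02,-0.012,0,0, -0.01,-0.006,0,0, 0,0,0,0, 0,0,0,0]'
python3 - <<'E'
from h import *
panels("top20"); im,c=wrist("w20"); s=grab_frame("scene"); t=cv2.imread("pics/top20.png")[:,:,::-1]
cc=calibration("scene"); piv=np.array([*(.580*EI-.1*NI),.066])
for a in (-.5,.5): 
    P=piv+.032*np.array([*(np.sin(a)*EI),np.cos(a)]); print("tip at",a,proj(P[None],c).round(),proj(P[None],cc).round(),proj(P[None],calibration("top")).round())
print("base",proj(piv[None],c).round(),proj(piv[None],cc).round())
u,v=proj(piv[None],c)[0].astype(int); u=np.clip(u,50,590); v=np.clip(v,38,440)
o=np.zeros((600,800,3),np.uint8); o[:300,:400]=cv2.resize(im[v-38:v+37,u-50:u+50],(400,300),interpolation=cv2.INTER_CUBIC); print("wrist crop origin",u-50,v-38)
o[:300,400:]=cv2.resize(s[225:300,330:430],(400,300),interpolation=cv2.INTER_CUBIC)
o[300:,:400]=cv2.resize(s[190:400,130:450],(400,300),interpolation=cv2.INTER_CUBIC); o[300:,400:]=cv2.resize(t[130:290,330:540],(400,300),interpolation=cv2.INTER_CUBIC)
cv2.imwrite("pics/c20.png",o[:,:,::-1])
E
```

```text
time_s: 58.13
tcp_pos: [0.4099, 0.0685, 0.2587]
tcp_rot: [3.063, 0.695, 0.003]
contact_force: [0.4, 0.4, 0.5]
grip_width: 0.0
(361, 160) 1009 [43.1 37.4] 83.5 inc along/lat 0.5711 -0.3135 rack 0.5889 0.3008
(441, 200) 954 [27.2 35.4] 28.3 inc along/lat 0.4063 -0.4324 rack 0.5955 0.0915
(472, 216) 756 [27.3 35.6] 29.7 inc along/lat 0.3409 -0.4753 rack 0.5945 0.0109
(189, 239) 595 [47.4 13.3] 64.4 inc along/lat 0.5878 0.1209 rack 0.2273 0.5654
tip at -0.5 [[296.  22.]] [[356. 244.]] [[279. 203.]]
tip at 0.5 [[296. -11.]] [[366. 249.]] [[273. 191.]]
base [[298.  14.]] [[361. 252.]]
wrist crop origin 247 0
```

View pics/c20.png

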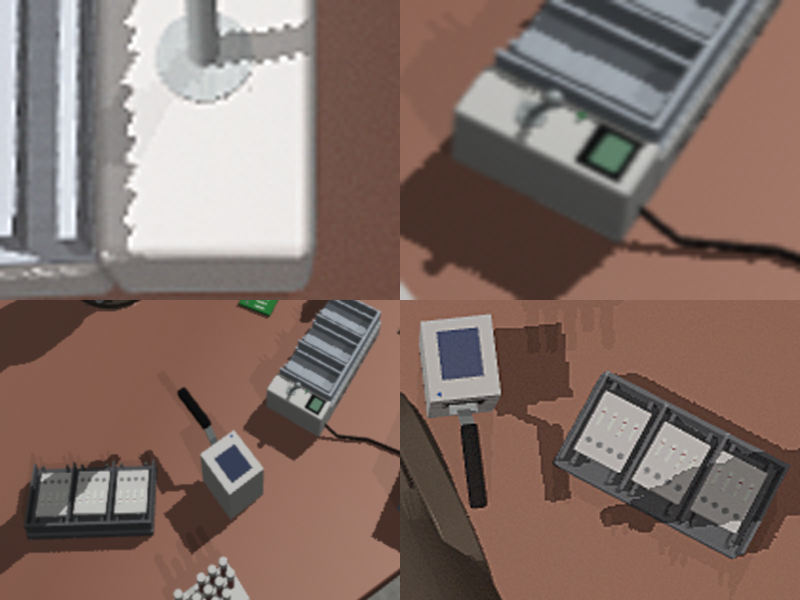

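The wrist crop shows the lever leaning to the back, and in the scene crop its tip is near (367,249), where "off" should put it. All three panels lie in their lanes, and the spatula is in the slot.

```bash
python3 -c "
from plant import *
print(hand_in())"
```

```text
the job is handed in; nothing more can be done
None
```

The job is done and handed in, at about 58 s on the robot's clock out of 210 s.

- **Panels:** All three panels were there, and each was carried on the blade from the incubator to its own rack lane. By the top camera each lay within about 2 mm of its lane's middle. In the last numeric check the arm's shadow hid the far panel and part of the middle one. I confirmed those two by eye in the final picture, and both lay flat between ribs and stops.
- **Spatula:** I pushed the blade into the steriliser until it met the slot's end, with about 13 N of contact force, then eased off and let go. Afterwards the handle's rear end was within about 1 mm of where it should be.
- **Switch:** I pushed the toggle to the back until it met its stop, at about 11 N. The last pictures show it leaning to the back, at the position expected for off.
- **Disagreements:**
  - The wrist camera placed the rack and incubator fronts several millimetres away from where the top and scene cameras did. I relied on the top and scene cameras for the rack.
  - The trained network found no panels in one top picture, so I located them by colour instead.
- **Other objects:** I moved nothing else on purpose. I did not measure the other things on the table at the end.

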